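# Turn cast sediment plaques face down on the scanner

## Robot

A 6-joint arm with a two-finger parallel gripper is mounted at the origin on the work surface. World frame = base frame: x ahead of the robot, y to its left, z up, the work surface at z = 0. Lengths are in m, angles in degrees, forces in N, time in s.
With the tool pointing down it reaches from about 0.3 to 0.75 m from the base axis. Payload 8.5 kg.
Tool frame: the origin (TCP) lies on the centre line of the jaws, within the pads' length; the fingertips stand 14 mm ahead of it and the grasp point (between the pads) lies 5 mm behind it; z points along the fingers, x is the direction in which the jaws open and shut, and the axes are right-handed (so a half turn about z gives the same grasp; the last joint's range is limited). The gripper opens to 85 mm and grips with 20 to 120 N. Pads are 22 mm wide; open, the fingers measure 114 mm over their backs; the gripper's body (76 mm by 85 mm) begins 54 mm behind the grasp point. The pads swing forward as they close: fully open they stand 13 mm farther back than shut.
Start: joints at [-85.904, 21.807, 74.336, -0, 83.858, -12.336], TCP at [0.156, -0.528, 0.245] pointing down, gripper open.
Joint ranges: [-178.18, 178.18], [-50.72, 133.34], [12.68, 142.11], [-81.47, 261.47], [9.98, 163.14], [-165.26, 165.26]. Speed limits (degrees/s): [136.94, 136.94, 180, 180, 180, 180].

## Interface

Orientations are given as a 3x3 rotation matrix whose columns are the frame's x, y, z axes.
In Python, from rig import * gives the robot as it stands.
- The arm moves only by the shell command python3 -m crank 'ROWS' [FORCE]. ROWS is JSON, one flat list of numbers, 7 for each row, row after row: the turn, a rotation vector about the world's x, y, z in rad, then the shift along the world's x, y, z in m, then the opening in per cent of the stroke, from 0 (shut) to 100 (fully open). A call has 1 to 20 rows; each row shifts and turns the commanded pose from where the row before left it; what a row does not reach is not made up. A row lasts 1/10 s, in which the tool goes at most 50 mm and 8.59 degrees, less where a joint would pass 70% of its speed; a pose out of reach is approached as far as the arm can. A call is refused whole if a number of a shift passes 0.05 or a number of a turn 0.15, either way. A call with a gripper value outside its range is refused whole. The fingers move at their own pace and stop on an object; FORCE is the grip in N (left out, the last holds). Time passes only in rows, so rows that do not move let the fingers close. It gives the time, the measured TCP pose, the force and the opening at its end, in the units of the state.
- observe(): the state, without advancing time (a new reading comes with each control period).
- get_image(name): name is "scene" or "side" or "wrist"; returns a dict with "frame" (480x640x3 uint8, red, green, blue), "fov_y" (degrees; the focal length in pixels is half the picture's height over the tangent of half this angle, whatever the lens; pixels are square), "cx", "cy" (the principal point, pixels), "world_to_cam" (4x4, takes a point from world to camera coordinates). Camera axes: x right, y up, looking along -z (the intrinsics and any distortion apply to the point x, -y, -z); pixel columns grow to the right and rows downward; lengths in m; the calibration is good to about 2 mm. A picture is of the moment at which its call begins. There is no depth.
- close_job(): hands the job in, once; it reports no verdict.
The state is a dict: "time_s": time; "q": joint angles; "qvel": joint speeds; "joint_efforts": joint torques, N m; "position": TCP position; "tool_rot": TCP orientation; "ft_force": force on the tool from outside, world axes, zero at the start; "wrist_torque": the same for the moment, N m; "grip_width": finger opening in m.
Only numpy, scipy, OpenCV 4.12 (cv2) and the standard library are available. Lean on these libraries where they do the work, as an engineer would, in place of code of your own. Each camera call takes 0.05 s, during which the arm holds its last target. There are 200 camera calls.

## Task

Lift every resin sediment plaque out of the blue mould tray, turn it over (the orange stand will hold one upright while you change your grip) and lay it face down without slamming it, flat on the scanner's glass, side by side inside the white border. When all of them lie there, press the green button fully down to start the scan. Do not knock the bottle, flask or tube rack about.

Things in the scene. Friction and masses are not known exactly. Their poses are not given: they have to be found in the camera images.
- plaque_a_mid (a point): centre (half-way up) of resin plaque a: a flat rectangular cast, 84 mm long (its x) by 60 mm wide (its y) by 18 mm thick (its z), about 110 g, mid-brown face with pale shell bits on the +z side, plain white back on the -z side; starts face up in its mould cavity; may be absent (None)
- plaque_b_mid (a point): centre (half-way up) of resin plaque b: a flat rectangular cast, 84 mm long (its x) by 60 mm wide (its y) by 18 mm thick (its z), about 110 g, light tan face with pale shell bits on the +z side, plain white back on the -z side; starts face up in its mould cavity; may be absent (None)
- plaque_c_mid (a point): centre (half-way up) of resin plaque c: a flat rectangular cast, 84 mm long (its x) by 60 mm wide (its y) by 18 mm thick (its z), about 110 g, dark grey-brown face with pale shell bits on the +z side, plain white back on the -z side; starts face up in its mould cavity; may be absent (None)
- cavity_a (a point): floor centre of plaque a's cavity, 18 mm above the table; z up, x along the plaque's length, y along the tray's row of three cavities (92 mm apart)
- cavity_b (a point): floor centre of plaque b's cavity, 18 mm above the table; z up, x along the plaque's length, y along the tray's row of three cavities (92 mm apart)
- cavity_c (a point): floor centre of plaque c's cavity, 18 mm above the table; z up, x along the plaque's length, y along the tray's row of three cavities (92 mm apart)
- mould: fixed blue mould tray, 112 (x) x 280 (y) mm, origin under its centre, z up. Cavity walls rise 28 mm above the table, so a plaque's top stands 8 mm over them, with 2 mm play all round. Cavity floors are only 44 mm wide and the walls are open over the middle 72 mm of both long sides: fingers fit beside a plaque down to 4 mm above the table. 32 mm between neighbouring plaques
- stand_slot (a point): centre of the slot's floor in the loose orange draining stand (88 x 80 mm, 0.9 kg, can be shifted), 12 mm above the table; z up, y along the slot. Slot 23 mm wide; flared lips end 46 mm above its floor (mouth 38 mm); 48 mm long, open at both ends: a plaque stands in it on a short side, its long sides upright and free to grip beyond the slot's ends
- glass (a point): centre of the flatbed scanner's dark glass, on its surface 32 mm above the table; z up. The glass is 216 mm (x) by 280 mm (y), framed by a white border that stands 6 mm above it; the scanner (300 x 330 mm) is fixed and has no lid
- scan_button_top (a point): centre of the top of the scanner's round green button, 28 mm across, on the white border at the middle of its -x side (in the glass's axes), its rim well clear of the glass; pressed straight down
- scan_button (a joint): button travel: 0 up, 0.006 m fully down (takes 5 N), springs back
- wash_bottle: white wash bottle with blue cap, 66 mm across, 150 mm tall; origin at the centre of its foot; leave alone
- flask: red flask, 72 mm across, 180 mm tall; origin at the centre of its foot; leave alone
- tube_rack: orange rack of blue-capped tubes, 90 x 140 mm, 97 mm tall; origin at the centre of its underside; leave alone
There are look-alikes about, which are no part of the job. Leave any yellow look-alike of the part that bears plaque_c_mid alone.

How it is judged (in metres and radians):
On the way, in this order (a step that is already met when the one before it is completed fails the run):
1. every plaque present lies face down, flat on the glass and released (angle between each of plaque_a_mid, plaque_b_mid, plaque_c_mid's own z axis and vertical above 3.09 rad and z of plaque_a_mid in the frame of glass between 0.005 and 0.013 m and x of plaque_a_mid in the frame of glass between -0.082 and 0.082 m and y of plaque_a_mid in the frame of glass between -0.114 and 0.114 m and linear speed of each of plaque_a, plaque_b, plaque_c below 0.02 m/s and contact force between each of plaque_a, plaque_b, plaque_c and the fingers below 0.2 N and z of plaque_b_mid in the frame of glass between 0.005 and 0.013 m and x of plaque_b_mid in the frame of glass between -0.082 and 0.082 m and y of plaque_b_mid in the frame of glass between -0.114 and 0.114 m and z of plaque_c_mid in the frame of glass between 0.005 and 0.013 m and x of plaque_c_mid in the frame of glass between -0.082 and 0.082 m and y of plaque_c_mid in the frame of glass between -0.114 and 0.114 m), for 0.3 s.
2. then the green button is pressed fully down (value of joint scan_button above 0.0045 m), for 0.05 s.
At the end, for the whole second after the job is handed in: Every plaque present lies face down, flat (0.05 rad), its centre 5 to 13 mm above the glass and within 82 x 114 mm of the glass centre, at rest and released; the button was pressed (4.5 mm) after that and is up again (all of step 1 and value of joint scan_button below 0.002 m); the robot touches nothing.
It fails at once if the white wash bottle is knocked over or pushed more than 5 cm (distance of wash_bottle from where it was at the start of the episode above 0.05 m or angle between wash_bottle's own z axis and vertical above 0.5 rad).
It fails at once if the red flask is knocked over or pushed more than 5 cm (distance of flask from where it was at the start of the episode above 0.05 m or angle between flask's own z axis and vertical above 0.5 rad).
It fails at once if the tube rack is knocked over or pushed more than 5 cm (distance of tube_rack from where it was at the start of the episode above 0.05 m or angle between tube_rack's own z axis and vertical above 0.5 rad).
It fails at once if a plaque is slammed onto the scanner (more than 150 N) (contact force between any of plaque_a, plaque_b, plaque_c and scanner above 150 N).
Of plaque_a, plaque_b, plaque_c only 2 to 3 are there at a start; the rules pass over those that are not, and their reading is None.
At some moment in a run one of stand may be knocked a few centimetres aside while the robot is not near it.
Once in a run the grip may slacken for a moment while it holds something.
It also fails if it takes over 210 s, if anything falls off the work surface, if the arm or the gripper's body presses on something with over 40 N, if the wrist force passes 120 N, or if a joint passes its speed limit or range.

## Working session

There is one attempt and no reset: what is moved stays moved. The work goes in short steps, Python scripts to look and compute and a shell command to move; the robot and the scene stay as the last step left them, time stands still between calls to the robot, and variables do not carry over. Pictures are saved under pics/ and viewed, about 12 in all and at most 16, crops included, and the job is handed in when it is done.

```bash
ls; mkdir -p pics; cat > h.py <<'E'
from rig import *
import numpy as np, cv2, json
def snap(n,fn=None):
    im=get_image(n)
    if fn: cv2.imwrite('pics/'+fn,im['frame'][:,:,::-1])
    return im
def K(im):
    f=240/np.tan(np.radians(im['fov_y'])/2); return f
def ray(im,u,v):
    f=K(im);T=np.array(im['world_to_cam']);R=T[:3,:3];t=T[:3,3]
    d=R.T@np.array([(u-im['cx'])/f,-(v-im['cy'])/f,-1]);return -R.T@t,d
def onz(im,u,v,z):
    o,d=ray(im,u,v);return o+d*(z-o[2])/d[2]
def proj(im,p):
    T=np.array(im['world_to_cam']);c=T[:3,:3]@np.array(p)+T[:3,3];f=K(im)
    return im['cx']+f*c[0]/-c[2], im['cy']-f*c[1]/-c[2]
E
python3 - <<'E'
from h import *
a=snap('scene');b=snap('side')
cv2.imwrite('pics/s1.png',a['frame'][:,:,::-1]);cv2.imwrite('pics/s2.png',b['frame'][:,:,::-1])
for i in (a,b): print({k:v for k,v in i.items() if k!='frame'})
print(observe())
E
```

```text
pics
{'fov_y': 50.98498688357496, 'cx': 324.98376703851505, 'cy': 241.47113180351002, 'world_to_cam': array([[-0.4963984 ,  0.86807909,  0.00522658,  0.30462259],
       [-0.64740108, -0.3742045 ,  0.66395996,  0.34597237],
       [ 0.57832557,  0.32620497,  0.74774986, -1.8155609 ],
       [ 0.        ,  0.        ,  0.        ,  1.        ]])}
{'fov_y': 45.08538042784518, 'cx': 320.95428529478477, 'cy': 232.23968602692364, 'world_to_cam': array([[ 0.15184454, -0.98830443,  0.01405698, -0.08119549],
       [ 0.53786029,  0.09455274,  0.8377148 , -0.388178  ],
       [-0.82924637, -0.11964173,  0.54592702, -1.56923527],
       [ 0.        ,  0.        ,  0.        ,  1.        ]])}
{'time_s': 0.1, 'q': array([-8.59032044e+01,  2.18379879e+01,  7.43792987e+01,  1.32835197e-04,
        8.38587185e+01, -1.23361032e+01]), 'qvel': array([ 0.07232634, -0.10066392, -0.14101588,  0.02714448, -0.05701512,
       -0.14098894]), 'joint_efforts': array([ 4.86051111e-03, -4.49220479e+01, -2.31654757e+01, -1.16674005e-04,
        3.67051092e-03,  7.62484518e-06]), 'position': array([ 0.15556815, -0.52728441,  0.24477202]), 'tool_rot': array([[ 2.82891942e-01, -9.59151782e-01, -9.24709252e-05],
       [-9.59150911e-01, -2.82891813e-01,  1.32331398e-03],
       [-1.29541823e-03, -2.85661289e-04, -9.99999120e-01]]), 'ft_force': array([-0.72042619, -0.34401593, -1.16355517]), 'wrist_torque': array([-0.00140474, -0.00814504,  0.04515669]), 'grip_width': 0.08587374955815645}
```

View pics/s1.png

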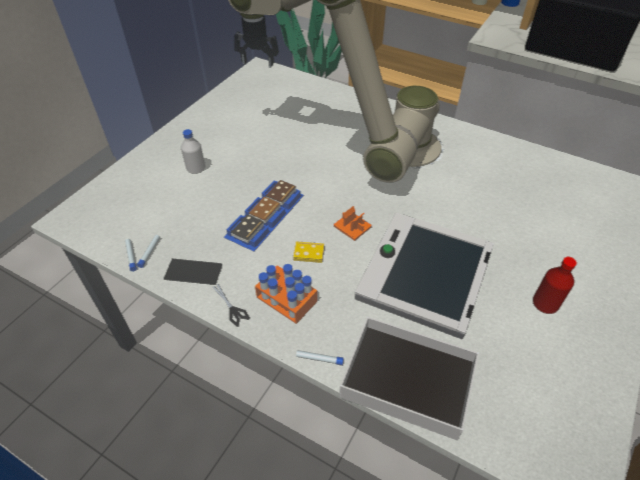

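View pics/s2.png

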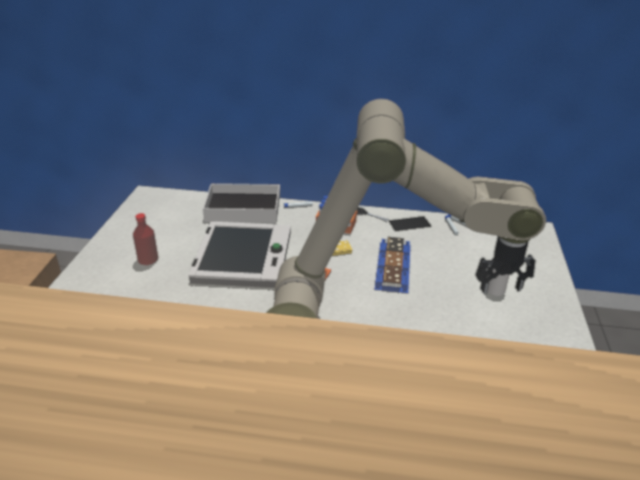

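```bash
python3 - <<'E'
from h import *
im=snap('scene');f=im['frame'];hsv=cv2.cvtColor(f,cv2.COLOR_RGB2HSV)
def rep(name,mask,z,amin=60):
    n,l,s,c=cv2.connectedComponentsWithStats(mask.astype(np.uint8))
    for i in range(1,n):
        if s[i,4]<amin or c[i][1]<100: continue
        ct,_=cv2.findContours((l==i).astype(np.uint8),cv2.RETR_EXTERNAL,cv2.CHAIN_APPROX_NONE)
        W=np.array([onz(im,*p[0],z)[:2] for p in ct[0]],np.float32)
        r=cv2.minAreaRect(W*1000)
        print(name,c[i].round(),s[i,4],[np.round(np.array(r[0])/1000,3),np.round(r[1]),round(r[2],1)])
H,S,V=[hsv[...,k].astype(int) for k in range(3)]
rep('blue',(H>105)&(H<130)&(S>140)&(V>60),0.028)
rep('orange',(H<14)&(S>170)&(V>100),0.03)
rep('yellow',(H>22)&(H<35)&(S>150),0.018)
rep('green',(H>40)&(H<85)&(S>100),0.04)
g=f.astype(int); rep('glass',(V<75)&(V>10)&(abs(g[...,0]-g[...,2])<30),0.032,1500)
rep('white',(f.min(2)>0)&(V>0)&(V<1),0)
crop=cv2.resize(f[160:340,200:520,::-1],None,fx=2.5,fy=2.5,interpolation=cv2.INTER_CUBIC);cv2.imwrite('pics/c1.png',crop)
E
```

```text
blue [278. 214.] 76 [array([ 0.552, -0.199]), array([28., 75.]), 87.1]
blue [261. 233.] 83 [array([ 0.642, -0.198]), array([25., 79.]), 86.4]
blue [241. 242.] 100 [array([ 0.701, -0.235]), array([ 16., 105.]), 4.2]
blue [ 14. 468.] 733 [array([ 1.453, -0.266]), array([130.,  43.]), 90.0]
orange [352. 227.] 310 [array([0.476, 0.017]), array([83., 83.]), 75.8]
orange [562. 276.] 568 [array([0.35 , 0.615]), array([ 68., 132.]), 70.0]
orange [288. 293.] 371 [array([ 0.777, -0.029]), array([138.,  90.]), 82.7]
orange [278. 308.] 125 [array([ 0.838, -0.017]), array([124.,  13.]), 82.7]
yellow [309. 252.] 446 [array([ 0.624, -0.049]), array([68., 82.]), 23.4]
glass [434. 272.] 5839 [array([0.516, 0.292]), array([271., 212.]), 5.4]
glass [104. 302.] 1762 [array([ 1.039, -0.444]), array([412.,  47.]), 67.3]
glass [411. 376.] 7370 [array([0.84 , 0.359]), array([168., 266.]), 8.5]
```

View pics/c1.png

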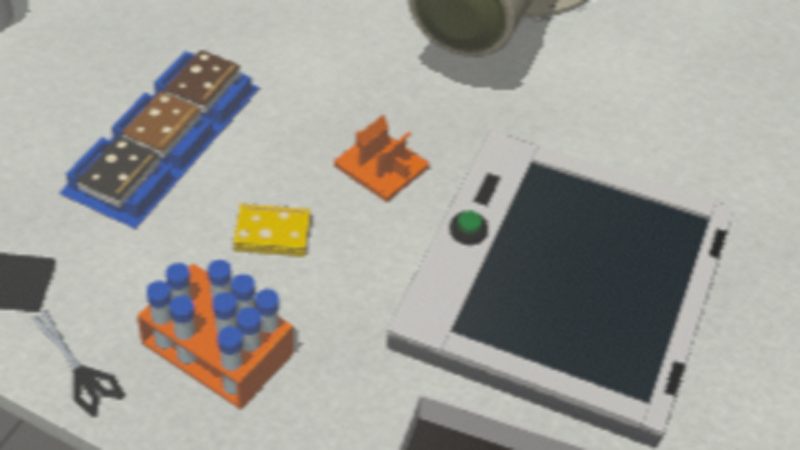

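```bash
python3 -m crank '[0,0,0.113,0.037,0.0275,0.008,100,0,0,0.113,0.037,0.0275,0.008,100,0,0,0.113,0.037,0.0275,0.008,100,0,0,0.113,0.037,0.0275,0.008,100,0,0,0.113,0.037,0.0275,0.008,100,0,0,0.113,0.037,0.0275,0.008,100,0,0,0.113,0.037,0.0275,0.008,100,0,0,0.113,0.037,0.0275,0.008,100,0,0,0.113,0.037,0.0275,0.008,100,0,0,0.113,0.037,0.0275,0.008,100,0,0,0.113,0.037,0.0275,0.008,100,0,0,0.113,0.037,0.0275,0.008,100,0,0,0,0,0,0,100]' 40
python3 - <<'E'
from h import *
im=snap('wrist','w1.png');print({k:v for k,v in im.items() if k!='frame'})
o=observe();print(o['q'].round(2),o['position'],o['tool_rot'].round(3))
E
```

```text
time_s: 1.45
position: [0.6027, -0.194, 0.3409]
tool_rot: [[0.997, 0.08, 0.001], [0.08, -0.997, 0.001], [0.001, -0.001, -1.0]]
ft_force: [-0.4, 0.1, -0.4]
grip_width: 0.0857
{'fov_y': 61.85279322766335, 'cx': 320.7675364608017, 'cy': 241.185836414706, 'world_to_cam': array([[ 9.96686107e-01,  8.13427278e-02, -4.06515706e-04,
        -5.85747869e-01],
       [-7.74316942e-02,  9.47209653e-01, -3.11124099e-01,
         2.99890829e-01],
       [-2.49226273e-02,  3.10124545e-01,  9.50369207e-01,
        -3.97153403e-01],
       [ 0.00000000e+00,  0.00000000e+00,  0.00000000e+00,
         1.00000000e+00]])}
[-28.75  28.48  48.     0.   103.56 -33.09] [ 0.60107271 -0.19571903  0.34057621] [[ 0.997  0.076 -0.001]
 [ 0.076 -0.997  0.   ]
 [-0.    -0.    -1.   ]]
```

View pics/w1.png

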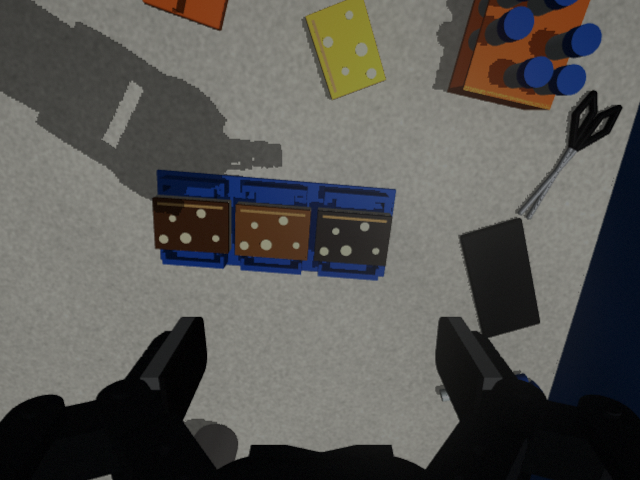

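```bash
cat >> h.py <<'E'
def rects(im,mask,z,amin=300,roi=None,pr=True):
    n,l,s,c=cv2.connectedComponentsWithStats(mask.astype(np.uint8));out=[]
    for i in range(1,n):
        if s[i,4]<amin: continue
        ct,_=cv2.findContours((l==i).astype(np.uint8),cv2.RETR_EXTERNAL,cv2.CHAIN_APPROX_NONE)
        W=np.array([onz(im,*p[0],z)[:2] for p in ct[0]],np.float32)
        r=cv2.minAreaRect(W*1000)
        if pr: print(c[i].round(),s[i,4],np.round(r[0],1),np.round(r[1]),round(r[2],1))
        out.append((c[i],r))
    return out
def hsvof(im): 
    h=cv2.cvtColor(im['frame'],cv2.COLOR_RGB2HSV).astype(int); return h[...,0],h[...,1],h[...,2]
E
python3 - <<'E'
from h import *
im=snap('wrist');H,S,V=hsvof(im)
print('cam',ray(im,320,240))
f=im['frame'];row=np.zeros((480,640),bool);row[150:300,140:410]=1
blue=(H>105)&(H<130)&(S>120)&(V>40)
m=row&(blue==0)&(((S>110)&(H<25))|(V<60)|(V>210)&(S<90))
m=cv2.morphologyEx(m.astype(np.uint8),cv2.MORPH_OPEN,np.ones((5,5)))
m=cv2.morphologyEx(m,cv2.MORPH_CLOSE,np.ones((7,7)))
print('plaq');rects(im,m,0.036)
print('blue');rects(im,cv2.morphologyEx((row&blue).astype(np.uint8),cv2.MORPH_CLOSE,np.ones((60,60))),0.028)
print('yellow');rects(im,(H>22)&(H<35)&(S>150),0.018)
s=snap('scene')
for u,v in [(388,248.5),(387.5,253)]: print('button',onz(s,u,v,0.043))
# glass corners crop-> px
for u,v in [(535,163),(708,217),(648,402),(453,330)]: print(onz(s,200+u/2.5,160+v/2.5,0.032)[:2].round(3))
E
```

```text
cam (array([ 0.59601475, -0.11493874,  0.47013278]), array([ 0.02003095, -0.30795581, -0.95119631]))
plaq
[272. 229.] 12331 [ 552.1 -246.6] [266.  85.] 0.1
blue
[276. 225.] 21121 [ 555.6 -246.2] [111. 265.] 90.0
yellow
[347.  44.] 4316 [617.7 -51.2] [59. 83.] 24.2
button [0.52083511 0.15321446 0.043     ]
button [0.53680899 0.15911291 0.043     ]
[0.389 0.179]
[0.368 0.386]
[0.643 0.411]
[0.66 0.2 ]
```

```bash
python3 -m crank '[0,0,0,-0.03,0.03,0.0,100,0,0,0,-0.03,0.03,0.0,100,0,0,0,-0.03,0.03,0.0,100,0,0,0,-0.03,0.03,0.0,100,0,0,0,0,0,0,100]'
python3 - <<'E'
from h import *
im=snap('wrist','w2.png')
o=observe();print(o['q'].round(2),o['position'])
E
```

```text
time_s: 2.1
position: [0.4758, -0.0755, 0.3424]
tool_rot: [[0.997, 0.072, 0.0], [0.072, -0.997, 0.0], [0.0, -0.0, -1.0]]
ft_force: [0.4, -0.7, 1.1]
grip_width: 0.0855
[-2.322e+01  1.182e+01  7.286e+01 -1.000e-02  9.524e+01 -2.729e+01] [ 0.47751675 -0.07704736  0.3422572 ]
```

View pics/w2.png

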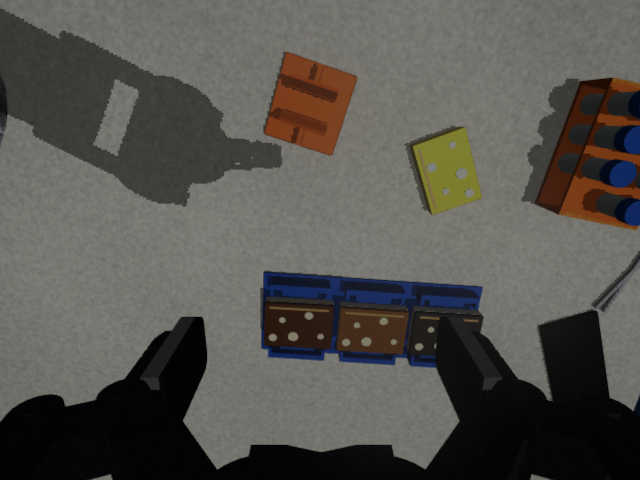

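```bash
cat > pos.py <<'E'
from h import *
o=observe();print('t',round(o['time_s'],2),'q',o['q'].round(1).tolist(),'p',o['position'].round(4).tolist(),'w',round(o['grip_width'],4),'F',o['ft_force'].round(1).tolist(),'\n x',o['tool_rot'][:,0].round(3).tolist(),'z',o['tool_rot'][:,2].round(3).tolist())
E
python3 - <<'E'
from h import *
im=snap('wrist');H,S,V=hsvof(im)
m=(H<14)&(S>150)&(V>60);m[:, :230]=0;m[:,400:]=0
print('stand');rects(im,m,0.0);rects(im,m,0.012)
d=m&(V<115)&(V>40);rects(im,d,0.05,60)
blue=(H>105)&(H<130)&(S>120)&(V>40)
E
python3 -m crank '[0.15,0,0,0,0,0,100,0.15,0,0,0,0,0,100,0.15,0,0,0,0,0,100,0.15,0,0,0,0,0,100,0.15,0,0,0,0,0,100,0.15,0,0,0,0,0,100,0.15,0,0,0,0,0,100,0,0,0,0,0,0,100]';python3 pos.py
python3 -m crank '[0.15,0,0,0,0,0,100,0.15,0,0,0,0,0,100,0.15,0,0,0,0,0,100,0,0,0,0,0,0,100]';python3 pos.py
```

```text
stand
[308. 102.] 6155 [457.3   9.2] [89. 81.] 76.3
[367. 331.] 1692 [ 557.9 -270.1] [87. 62.] 0.2
[308. 102.] 6155 [457.7   9. ] [87. 79.] 76.3
[367. 331.] 1692 [ 555.8 -263.1] [84. 61.] 0.2
[300. 104.] 1738 [452.4  10.1] [79. 60.] 75.7
[311.  69.] 124 [460.5  40.6] [17.  7.] 76.7
[367. 331.] 1692 [ 548.9 -241. ] [77. 56.] 0.2
time_s: 3.0
position: [0.4798, -0.0804, 0.3386]
tool_rot: [[0.998, 0.065, 0.002], [0.031, -0.492, 0.87], [0.057, -0.868, -0.493]]
ft_force: [0.5, 0.2, -0.1]
grip_width: 0.0853
t 3.0 q [-43.4, 24.3, 75.5, 47.2, 120.3, -37.6] p [0.4798, -0.0804, 0.3386] w 0.0853 F [0.5, 0.2, -0.1] 
 x [0.998, 0.031, 0.057] z [0.002, 0.87, -0.493]
time_s: 3.4
position: [0.4798, -0.0782, 0.3393]
tool_rot: [[0.998, 0.067, 0.001], [0.004, -0.069, 0.998], [0.067, -0.995, -0.069]]
ft_force: [0.6, -0.0, 0.2]
grip_width: 0.0856
t 3.4 q [-45.6, 31.7, 81.2, 64.1, 129.0, -37.7] p [0.4798, -0.0782, 0.3393] w 0.0856 F [0.6, -0.0, 0.2] 
 x [0.998, 0.004, 0.067] z [0.001, 0.998, -0.069]
```

```bash

python3 -m crank '[-0.15,0,0,0,0,0,100,-0.15,0,0,0,0,0,100,-0.15,0,0,0,0,0,100,-0.15,0,0,0,0,0,100,-0.15,0,0,0,0,0,100,-0.15,0,0,0,0,0,100,-0.15,0,0,0,0,0,100,-0.15,0,0,0,0,0,100,-0.15,0,0,0,0,0,100,-0.15,0,0,0,0,0,100,-0.15,0,0,0,0,0,100,-0.15,0,0,0,0,0,100,-0.15,0,0,0,0,0,100,-0.15,0,0,0,0,0,100,-0.15,0,0,0,0,0,100,-0.15,0,0,0,0,0,100,-0.15,0,0,0,0,0,100,0,0,0,0,0,0,100]';python3 pos.py
```

```text
time_s: 5.2
position: [0.4803, -0.0763, 0.3419]
tool_rot: [[0.997, 0.074, 0.005], [0.041, -0.492, -0.869], [-0.062, 0.867, -0.494]]
ft_force: [-0.5, 0.2, -0.6]
grip_width: 0.0854
t 5.2 q [2.1, 17.9, 85.1, -60.7, 85.2, 8.1] p [0.4803, -0.0763, 0.3419] w 0.0854 F [-0.5, 0.2, -0.6] 
 x [0.997, 0.041, -0.062] z [0.005, -0.869, -0.494]
```

```bash

python3 -m crank '[0.15,0,-0.01,-0.002,-0.025,-0.0245,100,0.15,0,-0.01,-0.002,-0.025,-0.0245,100,0.15,0,-0.01,-0.002,-0.025,-0.0245,100,0.15,0,-0.01,-0.002,-0.025,-0.0245,100,0.15,0,-0.01,-0.002,-0.025,-0.0245,100,0.15,0,-0.01,-0.002,-0.025,-0.0245,100,0.15,0,-0.01,-0.002,-0.025,-0.0245,100,0,0,0,0,0,0,100,0,0,0,0,0,0,100]';python3 pos.py
python3 - <<'E'
from h import *
im=snap('wrist','w3.png')
print(proj(im,(0.463,-.25,.036)),proj(im,observe()['position']))
E
```

```text
time_s: 6.1
position: [0.4662, -0.2549, 0.1717]
tool_rot: [[1.0, 0.012, -0.029], [0.012, -1.0, -0.005], [-0.029, 0.005, -1.0]]
ft_force: [0.3, 0.1, 1.3]
grip_width: 0.0857
t 6.1 q [-40.8, 24.3, 83.4, -1.3, 73.4, -41.2] p [0.4662, -0.2549, 0.1717] w 0.0857 F [0.3, 0.1, 1.3] 
 x [1.0, 0.012, -0.029] z [-0.029, -0.005, -1.0]
(np.float64(320.94123170023613), np.float64(225.16485814153606)) (np.float64(319.01394788297205), np.float64(337.0306591996057))
```

View pics/w3.png

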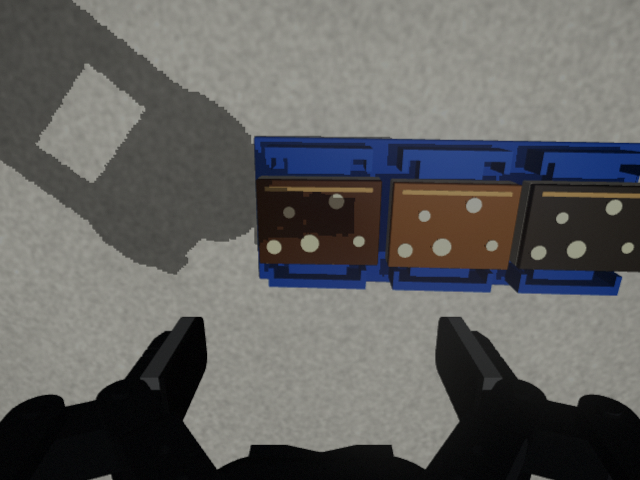

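```bash
python3 - <<'E'
import cv2
f=cv2.imread('pics/w3.png')[110:310,230:640]
f=cv2.convertScaleAbs(f,alpha=1.8,beta=15)
cv2.imwrite('pics/c2.png',cv2.resize(f,(800,390),interpolation=cv2.INTER_CUBIC))
E
```

```text
(no output)
```

View pics/c2.png

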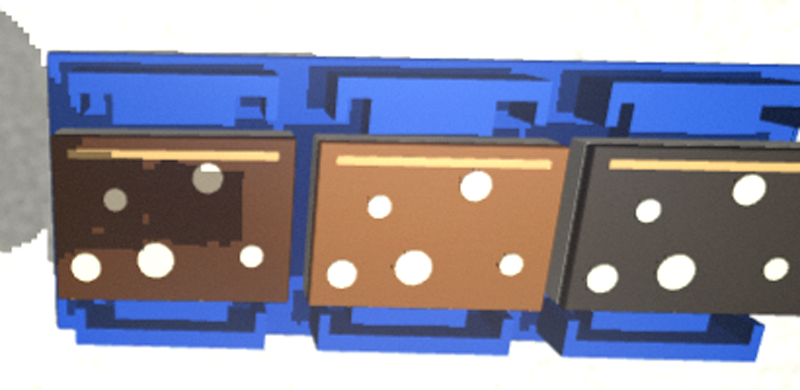

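```bash
python3 - <<'E'
from h import *
im=snap('wrist')
for P in ([(55,137),(295,137),(288,300),(56,300)],[(318,142),(568,150),(560,308),(308,305)]):
    W=np.array([onz(im,230+u/1.951,110+v/1.951,.036)[:2] for u,v in P]);print((W*1000).round(1).tolist(),(W.mean(0)*1000).round(1))
E
python3 -m crank '[0,0,-0.143,0,0,0,100,0,0,-0.143,0,0,0,100,0,0,-0.143,0,0,0,100,0,0,-0.143,0,0,0,100,0,0,-0.143,0,0,0,100,0,0,-0.143,0,0,0,100,0,0,-0.143,0,0,0,100,0,0,-0.143,0,0,0,100,0,0,-0.143,0,0,0,100,0,0,-0.143,0,0,0,100,0,0,-0.14,0,0,0,100,0,0.12,0,0,0,-0.01,100,0,0.12,0,0,0,-0.01,100,0,0.12,0,0,0,-0.01,100,0,0,0,0,0,0,100]';python3 pos.py
```

```text
[[420.8, -218.5], [502.5, -216.8], [503.7, -276.1], [419.1, -278.5]] [ 461.5 -247.5]
[[510.4, -218.4], [594.4, -219.3], [601.4, -276.6], [511.1, -277.9]] [ 554.3 -248. ]
time_s: 7.7
position: [0.4673, -0.2508, 0.1391]
tool_rot: [[0.007, -0.935, -0.354], [-0.999, -0.019, 0.031], [-0.036, 0.354, -0.935]]
ft_force: [-0.1, 0.1, -0.1]
grip_width: 0.0852
t 7.7 q [-36.1, 33.9, 74.6, -10.6, 89.5, 54.9] p [0.4673, -0.2508, 0.1391] w 0.0852 F [-0.1, 0.1, -0.1] 
 x [0.007, -0.999, -0.036] z [-0.354, 0.031, -0.935]
```

```bash
python3 -m crank '[-0.03,0,0,0.003,0.003,-0.02,82,0,0,0,0,0,-0.025,82,0,0,0,0,0,-0.02,82,0,0,0,0,0,-0.015,82,0,0,0,0,0,0,82]';python3 pos.py;  python3 - <<'E'
from h import *
im=snap('wrist');
o=observe();print('stripe check',proj(im,(0.4615,-.2478,.036)))
cv2.imwrite('pics/w4.png',im['frame'][:,:,::-1])
E
```

```text
time_s: 8.2
position: [0.4686, -0.2486, 0.06]
tool_rot: [[0.004, -0.936, -0.351], [-1.0, -0.006, 0.005], [-0.007, 0.351, -0.936]]
ft_force: [-0.9, -0.8, 0.5]
grip_width: 0.0699
t 8.2 q [-35.4, 39.1, 79.7, -11.7, 78.6, 58.4] p [0.4686, -0.2486, 0.06] w 0.0699 F [-0.9, -0.8, 0.5] 
 x [0.004, -1.0, -0.007] z [-0.351, 0.005, -0.936]
stripe check (np.float64(321.36443744315875), np.float64(302.84744793970873))
```

View pics/w4.png

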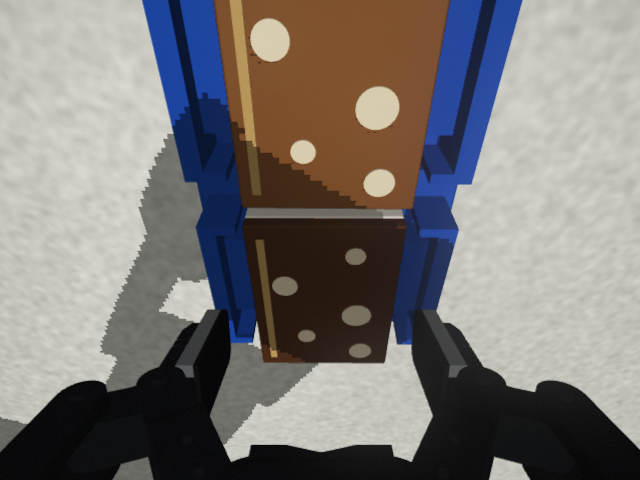

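```bash
python3 -m crank '[0,0,0,0.001,0,-0.015,82,0,0,0,0.001,0,-0.015,82,0,0,0,0,0,0,82,0,0,0,0,0,0,50,0,0,0,0,0,0,50,0,0,0,0,0,0,50,0,0,0,0,0,0,50,0,0,0,0,0,0,50]' 80;python3 pos.py
python3 -m crank '[0,0,0,0,0,0.015,50,0,0,0,0,0,0.02,50,0,0,0,0,0,0.025,50,0,0,0,0,0,0.04,50,0,0,0,0,0,0.04,50,0,0,0,0,0,0,50]' 80;python3 pos.py
```

```text
time_s: 9.05
position: [0.4714, -0.2496, 0.0304]
tool_rot: [[0.003, -0.936, -0.351], [-1.0, -0.004, 0.004], [-0.006, 0.351, -0.936]]
ft_force: [1.5, 1.8, 10.5]
grip_width: 0.0578
t 9.05 q [-35.3, 41.6, 80.4, -11.9, 75.4, 59.2] p [0.4714, -0.2496, 0.0304] w 0.0578 F [1.5, 1.8, 10.5] 
 x [0.003, -1.0, -0.006] z [-0.351, 0.004, -0.936]
time_s: 9.65
position: [0.4722, -0.2505, 0.1738]
tool_rot: [[0.003, -0.938, -0.346], [-1.0, -0.003, 0.0], [-0.001, 0.346, -0.938]]
ft_force: [0.5, -0.0, -0.8]
grip_width: 0.0579
t 9.65 q [-35.3, 31.8, 72.1, -11.5, 92.8, 55.6] p [0.4722, -0.2505, 0.1738] w 0.0579 F [0.5, -0.0, -0.8] 
 x [0.003, -1.0, -0.001] z [-0.346, 0.0, -0.938]
```

```bash
python3 -m crank '[0,0,0.148,-0.0047,0.0155,0.0084,50,0,0,0.148,-0.0047,0.0155,0.0084,50,0,0,0.148,-0.0047,0.0155,0.0084,50,0,0,0.148,-0.0047,0.0155,0.0084,50,0,0,0.148,-0.0047,0.0155,0.0084,50,0,0,0.148,-0.0047,0.0155,0.0084,50,0,0,0.148,-0.0047,0.0155,0.0084,50,0,0,0.148,-0.0047,0.0155,0.0084,50,0,0,0.148,-0.0047,0.0155,0.0084,50,0.1166,-0.0284,0,0,0,0,50,0.1166,-0.0284,0,0,0,0,50,0.1166,-0.0284,0,0,0,0,50,0,0,0,0,0,0,50]' 80;python3 pos.py
cat > stand.py <<'E'
from h import *
im=snap('wrist','st.png');H,S,V=hsvof(im)
m=(H<14)&(S>150)&(V>50)
for z in (0,.012): rects(im,m,z,1500)
E
python3 stand.py
```

```text
time_s: 10.95
position: [0.428, -0.1114, 0.2445]
tool_rot: [[0.972, -0.235, -0.006], [-0.235, -0.972, 0.002], [-0.006, -0.001, -1.0]]
ft_force: [0.4, -0.9, -1.9]
grip_width: 0.0583
t 10.95 q [-30.0, 11.1, 90.0, -0.0, 79.2, -16.3] p [0.428, -0.1114, 0.2445] w 0.0583 F [0.4, -0.9, -1.9] 
 x [0.972, -0.235, -0.006] z [-0.006, 0.002, -1.0]
[323.  54.] 10647 [457.8   8.6] [87. 82.] 76.3
[487. 318.] 3606 [ 563.4 -272.5] [65. 92.] 89.9
[323.  54.] 10647 [457.5   7.3] [84. 79.] 76.3
[487. 318.] 3606 [ 559.8 -264.8] [63. 89.] 89.9
```

View pics/st.png

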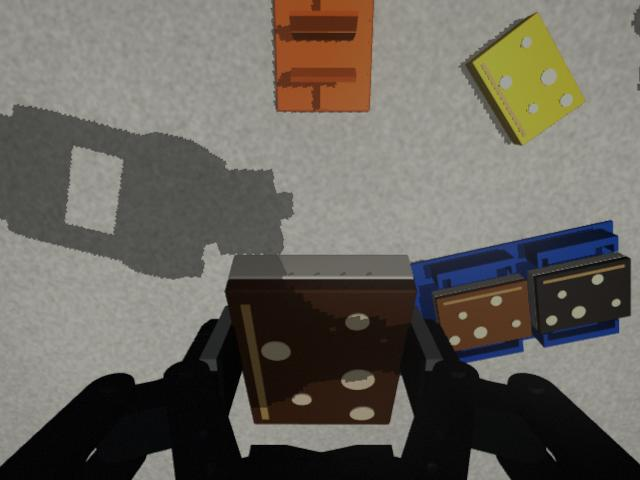

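```bash
python3 -m crank '[0.1318,-0.0321,0,0.003,0.013,-0.003,50,0.1318,-0.0321,0,0.003,0.013,-0.003,50,0.1318,-0.0321,0,0.003,0.013,-0.003,50,0.1318,-0.0321,0,0.003,0.013,-0.003,50,0.1318,-0.0321,0,0.003,0.013,-0.003,50,0.1318,-0.0321,0,0.003,0.013,-0.003,50,0.1318,-0.0321,0,0.003,0.013,-0.003,50,0.1318,-0.0321,0,0.003,0.013,-0.003,50,0.1318,-0.0321,0,0.003,0.013,-0.003,50,0,0,0,0,0,-0.04,50,0,0,0,0,0,-0.03,50,0,0,0,0,0,0,50]' 80;python3 pos.py
python3 - <<'E'
from h import *
s=snap('scene');f=s['frame'][170:290,290:450,::-1]
w=snap('wrist')['frame'][:,:,::-1]
a=cv2.resize(f,(480,360),interpolation=cv2.INTER_CUBIC);b=cv2.resize(w,(320,240))
c=np.zeros((360,800,3),np.uint8);c[:,:480]=a;c[:240,480:]=b;cv2.imwrite('pics/v1.png',c)
print(proj(s,(.457,.009,.012)))
E
```

```text
time_s: 12.2
position: [0.4543, 0.0083, 0.1455]
tool_rot: [[0.974, -0.084, 0.212], [-0.228, -0.333, 0.915], [-0.007, -0.939, -0.343]]
ft_force: [0.0, -0.5, -0.6]
grip_width: 0.0582
t 12.2 q [-43.0, 35.0, 107.3, 54.5, 90.8, -57.7] p [0.4543, 0.0083, 0.1455] w 0.0582 F [0.0, -0.5, -0.6] 
 x [0.974, -0.228, -0.007] z [0.212, 0.915, -0.343]
(np.float64(352.9876889606029), np.float64(223.5820979853777))
```

View pics/v1.png

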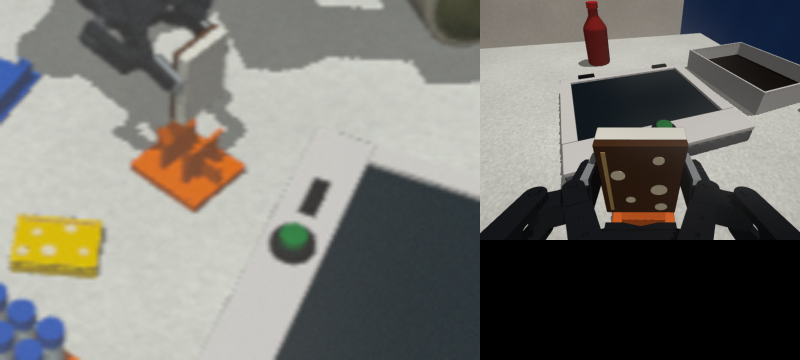

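```bash
python3 -m crank '[0,0,0,0.001,-0.0013,-0.025,50,0,0,0,0.001,-0.0013,-0.025,50,0,0,0,0,0,-0.015,50,0,0,0,0,0,-0.007,50,0,0,0,0,0,-0.003,50,0,0,0,0,0,-0.002,50,0,0,0,0,0,0,50]' 80;python3 pos.py
```

```text
time_s: 13.0
position: [0.4574, 0.0044, 0.072]
tool_rot: [[0.973, -0.076, 0.217], [-0.23, -0.336, 0.914], [0.003, -0.939, -0.344]]
ft_force: [-0.4, 0.0, -0.4]
grip_width: 0.0582
t 13.0 q [-43.1, 44.3, 108.4, 54.9, 84.7, -66.6] p [0.4574, 0.0044, 0.072] w 0.0582 F [-0.4, 0.0, -0.4] 
 x [0.973, -0.23, 0.003] z [0.217, 0.914, -0.344]
```

```bash
python3 -m crank '[0,0,0,0,0,-0.004,50,0,0,0,0,0,-0.002,50,0,0,0,0,0,-0.002,50,0,0,0,0,0,0,50]' 80;python3 pos.py
python3 -m crank '[0,0,0,0,0,-0.002,50,0,0,0,0,0,0,50]' 80|grep -E "pos|force"
```

```text
time_s: 13.4
position: [0.4574, 0.0045, 0.0651]
tool_rot: [[0.973, -0.076, 0.218], [-0.231, -0.33, 0.915], [0.003, -0.941, -0.339]]
ft_force: [-1.8, -4.1, 14.8]
grip_width: 0.0581
t 13.4 q [-43.2, 45.3, 108.5, 55.1, 84.4, -67.5] p [0.4574, 0.0045, 0.0651] w 0.0581 F [-1.8, -4.1, 14.8] 
 x [0.973, -0.231, 0.003] z [0.218, 0.915, -0.339]
position: [0.4575, 0.0046, 0.065]
ft_force: [-0.9, -9.0, 32.5]
```

```bash
python3 -m crank '[0,0,0,0,0,0.003,50,0,0,0,0,0,0,82,0,0,0,0,0,0,82,0,0,0,0,0,0,82,0,0,0,-0.004,-0.018,0.0067,82,0,0,0,-0.0087,-0.0366,0.0136,82,0,0,0,-0.0087,-0.0366,0.0136,82,0,0,0,0,0,0.04,82,0,0,0,0,0,0.04,82,0,0,0,0,0,0.04,82,0,0,0,0,0,0.02,100]';python3 pos.py
python3 - <<'E'
from h import *
s=snap('scene');f=s['frame'][170:290,290:450,::-1]
w=snap('wrist')['frame'][:,:,::-1]
a=cv2.resize(f,(480,360),interpolation=cv2.INTER_CUBIC);b=cv2.resize(w,(320,240))
c=np.zeros((360,800,3),np.uint8);c[:,:480]=a;c[:240,480:]=b;cv2.imwrite('pics/v2.png',c)
E
```

```text
time_s: 14.7
position: [0.4359, -0.0868, 0.2406]
tool_rot: [[0.973, -0.075, 0.217], [-0.23, -0.337, 0.913], [0.005, -0.939, -0.345]]
ft_force: [-0.0, 0.2, -0.8]
grip_width: 0.0822
t 14.7 q [-52.7, 27.3, 97.0, 49.5, 107.3, -48.3] p [0.4359, -0.0868, 0.2406] w 0.0822 F [-0.0, 0.2, -0.8] 
 x [0.973, -0.23, 0.005] z [0.217, 0.913, -0.345]
```

View pics/v2.png

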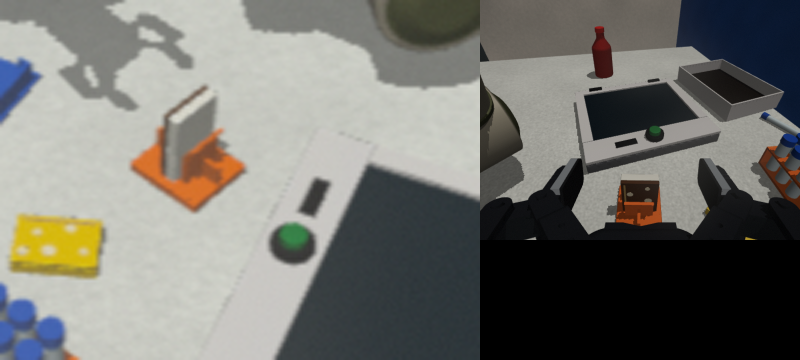

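```bash
python3 -m crank '[-0.1431,0.0349,0,0.0027,0.0114,0.004,100,-0.1431,0.0349,0,0.0027,0.0114,0.004,100,-0.1431,0.0349,0,0.0027,0.0114,0.004,100,-0.1431,0.0349,0,0.0027,0.0114,0.004,100,-0.1431,0.0349,0,0.0027,0.0114,0.004,100,-0.1431,0.0349,0,0.0027,0.0114,0.004,100,-0.1431,0.0349,0,0.0027,0.0114,0.004,100,-0.1431,0.0349,0,0.0027,0.0114,0.004,100,0,0,0,0,0,0,100]';python3 pos.py;python3 stand.py
```

```text
time_s: 15.7
position: [0.4577, 0.0076, 0.27]
tool_rot: [[0.974, -0.225, 0.003], [-0.225, -0.974, 0.039], [-0.006, -0.039, -0.999]]
ft_force: [-0.2, 0.4, -0.1]
grip_width: 0.0855
t 15.7 q [-15.1, 11.3, 85.4, 2.2, 83.7, -2.4] p [0.4577, 0.0076, 0.27] w 0.0855 F [-0.2, 0.4, -0.1] 
 x [0.974, -0.225, -0.006] z [0.003, 0.039, -0.999]
[624. 172.] 2307 [757.1 -16.8] [135.  31.] 88.2
[321. 193.] 4251 [456.9   5.2] [94. 82.] 76.2
[624. 172.] 2307 [748.7 -13.9] [131.  30.] 88.2
[321. 193.] 4251 [457.5   7.5] [92. 79.] 76.2
```

View pics/st.png

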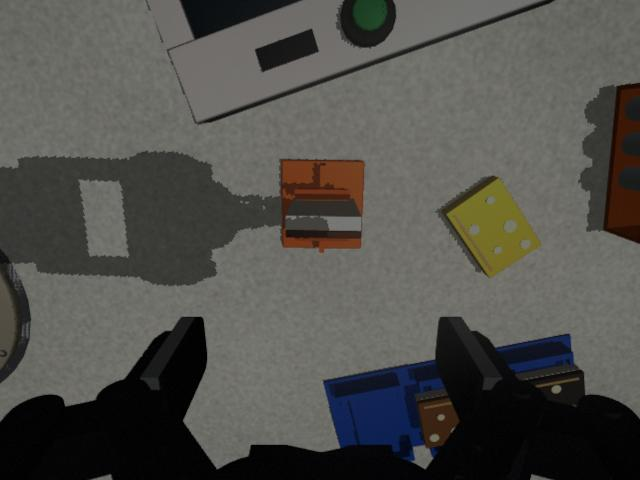

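```bash
python3 - <<'E'
from h import *
im=snap('wrist')
for v in (215,224,232): print(onz(im,324,v,.096)[:2].round(4))
E
python3 -m crank '[-0.142,0.0346,0,0.0027,0.011,-0.002,100,-0.142,0.0346,0,0.0027,0.011,-0.002,100,-0.142,0.0346,0,0.0027,0.011,-0.002,100,-0.142,0.0346,0,0.0027,0.011,-0.002,100,-0.142,0.0346,0,0.0027,0.011,-0.002,100,-0.142,0.0346,0,0.0027,0.011,-0.002,100,-0.142,0.0346,0,0.0027,0.011,-0.002,100,-0.142,0.0346,0,0.0027,0.011,-0.002,100,0,0,0,0,0,-0.035,90,0,0,0,0,0,-0.035,90,0,0,0,0,0,-0.03,90,0,0,0,0,0,0,90]';python3 pos.py
```

```text
[0.4614 0.0163]
[0.4598 0.0092]
[0.4584 0.0029]
time_s: 17.0
position: [0.4779, 0.0903, 0.1503]
tool_rot: [[0.97, -0.089, -0.227], [-0.243, -0.417, -0.876], [-0.017, 0.905, -0.426]]
ft_force: [-0.2, 0.6, 0.3]
grip_width: 0.0769
t 17.0 q [18.6, 42.2, 80.1, -50.5, 101.0, 42.7] p [0.4779, 0.0903, 0.1503] w 0.0769 F [-0.2, 0.6, 0.3] 
 x [0.97, -0.243, -0.017] z [-0.227, -0.876, -0.426]
```

```bash
python3 -m crank '[0,0,0,0.001,-0.004,-0.03,86,0,0,0,0,0,-0.022,86,0,0,0,-0.0045,-0.0175,-0.0085,86,0,0,0,-0.0045,-0.0175,-0.0085,86,0,0,0,-0.0045,-0.0175,-0.0085,86,0,0,0,0,0,0,86]';python3 pos.py
```

```text
time_s: 17.6
position: [0.466, 0.0335, 0.0771]
tool_rot: [[0.97, -0.096, -0.224], [-0.244, -0.417, -0.875], [-0.009, 0.904, -0.428]]
ft_force: [0.1, 0.1, 0.3]
grip_width: 0.0734
t 17.6 q [13.6, 46.2, 88.6, -53.0, 89.9, 50.6] p [0.466, 0.0335, 0.0771] w 0.0734 F [0.1, 0.1, 0.3] 
 x [0.97, -0.244, -0.009] z [-0.224, -0.875, -0.428]
```

```bash
python3 -m crank '[0,0,0,-0.0025,-0.009,-0.0066,86,0,0,0,-0.0025,-0.008,-0.0067,86,0,0,0,0,0,0,86,0,0,0,0,0,0,50,0,0,0,0,0,0,50,0,0,0,0,0,0,50,0,0,0,0,0,0,50,0,0,0,0,0,0,50]' 80;python3 pos.py
python3 -m crank '[0,0,0,0,0,0.02,50,0,0,0,0,0,0.03,50,0,0,0,0,0,0.03,50,0,0,0,0,0,0.04,50,0,0,0,0,0,0,50]' 80;python3 pos.py
```

```text
time_s: 18.4
position: [0.4618, 0.0191, 0.064]
tool_rot: [[0.971, -0.098, -0.219], [-0.239, -0.417, -0.877], [-0.006, 0.904, -0.429]]
ft_force: [0.7, 1.5, 6.5]
grip_width: 0.0568
t 18.4 q [12.3, 46.9, 90.7, -54.2, 87.3, 52.4] p [0.4618, 0.0191, 0.064] w 0.0568 F [0.7, 1.5, 6.5] 
 x [0.971, -0.239, -0.006] z [-0.219, -0.877, -0.429]
time_s: 18.9
position: [0.4625, 0.0192, 0.187]
tool_rot: [[0.971, -0.104, -0.216], [-0.239, -0.419, -0.876], [0.001, 0.902, -0.432]]
ft_force: [0.4, 0.8, -0.8]
grip_width: 0.0568
t 18.9 q [12.3, 35.5, 86.9, -54.5, 95.9, 40.4] p [0.4625, 0.0192, 0.187] w 0.0568 F [0.4, 0.8, -0.8] 
 x [0.971, -0.239, 0.001] z [-0.216, -0.876, -0.432]
```

```bash
python3 -m crank '[0.1387,-0.0341,0,0.0105,0.021,0,50,0.1387,-0.0341,0,0.0105,0.021,0,50,0.1387,-0.0341,0,0.0105,0.021,0,50,0.1387,-0.0341,0,0.0105,0.021,0,50,0.1387,-0.0341,0,0.0105,0.021,0,50,0.1387,-0.0341,0,0.0105,0.021,0,50,0.1387,-0.0341,0,0.0105,0.021,0,50,0.1387,-0.0341,0,0.0105,0.021,0,50,0.1387,-0.0341,0,0.0105,0.021,0,50,0.1387,-0.0341,0,0.0105,0.021,0,50,0.1387,-0.0341,0,0.0105,0.021,0,50,0,0,0.109,0.0093,0.014,-0.01,50,0,0,0.109,0.0093,0.014,-0.01,50,0,0,0.109,0.0093,0.014,-0.01,50,0,0,0,0,0,0,50,0,0,0,0,0,0,50]' 80;python3 pos.py
python3 - <<'E'
from h import *
im=snap('wrist','p1.png');H,S,V=hsvof(im)
g=(V<70)&(V>8);g[330:]=0
rects(im,cv2.morphologyEx(g.astype(np.uint8),cv2.MORPH_OPEN,np.ones((5,5))),.032,2000)
print('gc',proj(im,(.515,.293,.032)),[tuple(np.round(proj(im,np.array([.515,.293,.032])+a*.108*np.array([-.087,.996,0])+b*.14*np.array([.996,.087,0])))) for a in(-1,1) for b in (-1,1)])
E
```

```text
time_s: 20.5
position: [0.6046, 0.2919, 0.1522]
tool_rot: [[0.996, 0.08, -0.042], [0.091, -0.9, 0.427], [-0.004, -0.429, -0.903]]
ft_force: [0.1, 0.3, -1.5]
grip_width: 0.0568
t 20.5 q [6.5, 36.5, 68.4, 26.2, 76.2, -5.3] p [0.6046, 0.2919, 0.1522] w 0.0568 F [0.1, 0.3, -1.5] 
 x [0.996, 0.091, -0.004] z [-0.042, 0.427, -0.903]
[594. 177.] 25805 [787.5 405.3] [ 78. 205.] 5.3
[522. 199.] 11104 [734.2 396.6] [ 29. 199.] 8.6
[153. 228.] 52623 [513.5 340.2] [281. 126.] 5.3
gc (np.float64(187.48824751912832), np.float64(305.27073090852923)) [(np.float64(-39.0), np.float64(475.0)), (np.float64(400.0), np.float64(478.0)), (np.float64(-3.0), np.float64(150.0)), (np.float64(393.0), np.float64(151.0))]
```

View pics/p1.png

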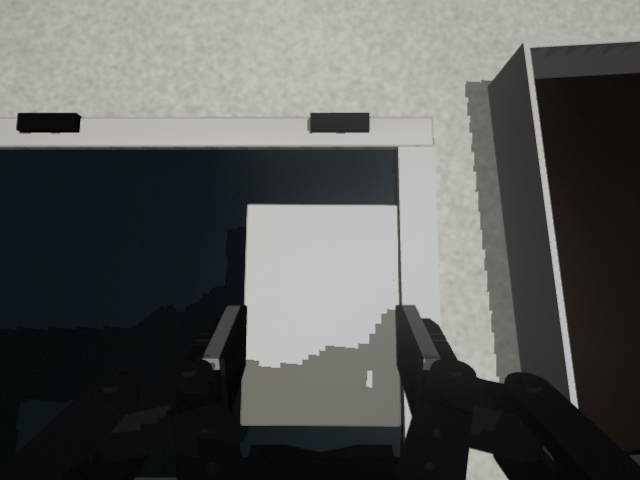

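```bash
python3 -m crank '[0,0,0,0,0,-0.03,50,0,0,0,0,0,-0.03,50,0,0,0,0,0,-0.02,50,0,0,0,0,0,-0.01,50,0,0,0,0,0,-0.005,50,0,0,0,0,0,0,50]' 80;python3 pos.py;python3 -m crank '[0,0,0,0,0,-0.002,50,0,0,0,0,0,-0.0015,50,0,0,0,0,0,0,50]' 80;
```

```text
time_s: 21.15
position: [0.6051, 0.2917, 0.059]
tool_rot: [[0.996, 0.082, -0.04], [0.092, -0.899, 0.427], [-0.001, -0.429, -0.903]]
ft_force: [0.4, 0.4, -0.6]
grip_width: 0.0567
t 21.15 q [6.4, 42.5, 73.7, 28.0, 66.0, -10.9] p [0.6051, 0.2917, 0.059] w 0.0567 F [0.4, 0.4, -0.6] 
 x [0.996, 0.092, -0.001] z [-0.04, 0.427, -0.903]
time_s: 21.45
position: [0.6051, 0.2919, 0.0554]
tool_rot: [[0.996, 0.083, -0.04], [0.092, -0.899, 0.427], [-0.0, -0.429, -0.903]]
ft_force: [0.4, -0.1, -1.6]
grip_width: 0.0569
```

```bash
python3 -m crank '[0,0,0,0,0,-0.0015,50,0,0,0,0,0,-0.001,50,0,0,0,0,0,0,50]' 80|grep -E "pos|force"; python3 -m crank '[0,0,0,0,0,-0.001,50,0,0,0,0,0,0,50]' 80|grep -E "pos|force"
```

```text
position: [0.6052, 0.292, 0.0545]
ft_force: [-5.5, -3.7, 11.7]
position: [0.6052, 0.292, 0.0545]
ft_force: [-6.3, -5.3, 18.3]
```

```bash
python3 -m crank '[0,0,0,0,0,0.001,72,0,0,0,0,0,0,76,0,0,0,0,0,0,78,0,0,0,0,0,0,78,0,0,0,0.001,-0.008,0.018,78,0,0,0,0.0015,-0.017,0.036,78,0,0,0,0.001,-0.01,0.045,82,0,0,0,0,0,0.05,90,0,0,0,0,0,0,100]';python3 pos.py
python3 - <<'E'
from h import *
im=snap('wrist','p2.png');H,S,V=hsvof(im)
m=(V>140)&(S<40);m[:155]=0;m[400:]=0
rects(im,cv2.morphologyEx(m.astype(np.uint8),cv2.MORPH_OPEN,np.ones((5,5))),.05,1500)
E
```

```text
time_s: 22.85
position: [0.6107, 0.257, 0.2088]
tool_rot: [[0.996, 0.088, -0.029], [0.092, -0.899, 0.429], [0.012, -0.429, -0.903]]
ft_force: [1.2, 0.4, 0.4]
grip_width: 0.0856
t 22.85 q [3.2, 33.0, 65.1, 25.7, 82.9, -5.7] p [0.6107, 0.257, 0.2088] w 0.0856 F [1.2, 0.4, 0.4] 
 x [0.996, 0.092, 0.012] z [-0.029, 0.429, -0.903]
[ 16. 228.] 5143 [374.1 299.9] [ 30. 127.] 11.1
[421. 268.] 19607 [692.7 298.2] [ 75. 189.] 5.2
[316. 257.] 8293 [605.1 302.3] [60. 84.] 5.0
```

View pics/p2.png

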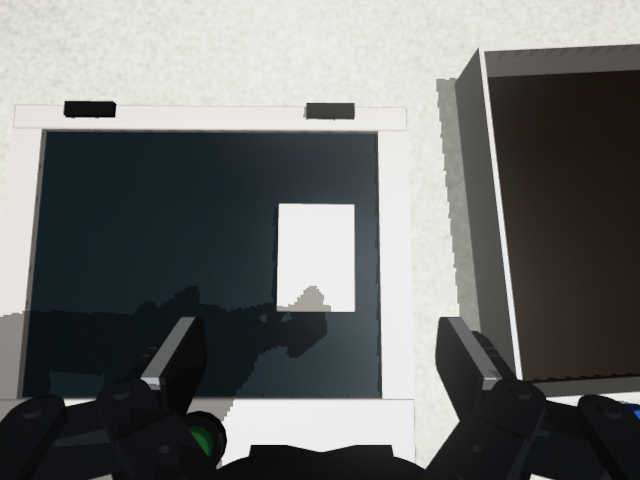

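```bash
python3 -m crank '[-0.146,-0.0135,0,-0.003,-0.033,0,100,-0.146,-0.0135,0,-0.003,-0.033,0,100,-0.146,-0.0135,0,-0.003,-0.033,0,100,0,0,-0.1385,-0.003,-0.033,0,100,0,0,-0.1385,-0.003,-0.033,0,100,0,0,-0.1385,-0.003,-0.033,0,100,0,0,-0.1385,-0.003,-0.033,0,100,0,0,-0.1385,-0.003,-0.033,0,100,0,0,-0.1385,-0.003,-0.033,0,100,0,0,-0.1385,-0.003,-0.033,0,100,0,0,-0.1385,-0.003,-0.033,0,100,0,0,-0.1385,-0.003,-0.033,0,100,0,0,-0.1385,-0.003,-0.033,0,100,0,0,-0.1385,-0.003,-0.033,0,100,0,0,-0.1385,-0.003,-0.033,0,100,0,0.117,0,0,-0.004,-0.03,90,0,0.117,0,0,-0.004,-0.03,82,0,0.117,0,0,-0.004,-0.03,82,0,0,0,0,0,0,82]' 80; python3 pos.py
python3 - <<'E'
from h import *
im=snap('wrist','q1.png');H,S,V=hsvof(im)
m=(H>5)&(H<16)&(S>100)&(V>60)&(V<200)
rects(im,cv2.morphologyEx(m.astype(np.uint8),cv2.MORPH_CLOSE,np.ones((15,15))),.036,1500)
E
```

```text
time_s: 24.8
position: [0.5624, -0.2488, 0.1039]
tool_rot: [[0.001, -0.936, -0.352], [-1.0, -0.004, 0.007], [-0.008, 0.352, -0.936]]
ft_force: [-0.7, 0.5, -1.0]
grip_width: 0.0699
t 24.8 q [-30.9, 43.6, 60.8, -10.1, 93.6, 59.9] p [0.5624, -0.2488, 0.1039] w 0.0699 F [-0.7, 0.5, -1.0] 
 x [0.001, -1.0, -0.008] z [-0.352, 0.007, -0.936]
[ 18. 326.] 2841 [480.3 -59.4] [27. 88.] 63.3
```

```bash
python3 -m crank '[0,0,0,0,0,-0.025,82,0,0,0,0,0,-0.02,82,0,0,0,0,0,-0.015,82,0,0,0,0,0,-0.01,82,0,0,0,0,0,-0.003,82,0,0,0,0,0,0,82]' 80;python3 -m crank '[0,0,0,0,0,0,50,0,0,0,0,0,0,50,0,0,0,0,0,0,50,0,0,0,0,0,0,50,0,0,0,0,0,0,50]' 80;python3 pos.py
python3 -m crank '[0,0,0,0,0,0.015,50,0,0,0,0,0,0.02,50,0,0,0,0,0,0.025,50,0,0,0,0,0,0.04,50,0,0,0,0,0,0.04,50,0,0,0,0,0,0,50]' 80;python3 pos.py
```

```text
time_s: 25.45
position: [0.5636, -0.2502, 0.0391]
tool_rot: [[0.0, -0.941, -0.339], [-1.0, -0.001, 0.001], [-0.001, 0.339, -0.941]]
ft_force: [-0.2, -0.3, 0.2]
grip_width: 0.0701
time_s: 25.95
position: [0.5643, -0.2504, 0.0403]
tool_rot: [[0.0, -0.941, -0.337], [-1.0, -0.0, -0.0], [0.0, 0.337, -0.941]]
ft_force: [1.0, 0.0, 6.8]
grip_width: 0.0571
t 25.95 q [-30.9, 47.3, 64.2, -10.0, 85.6, 61.3] p [0.5643, -0.2504, 0.0403] w 0.0571 F [1.0, 0.0, 6.8] 
 x [0.0, -1.0, 0.0] z [-0.337, -0.0, -0.941]
time_s: 26.55
position: [0.5649, -0.2509, 0.1855]
tool_rot: [[0.0, -0.944, -0.331], [-1.0, 0.001, -0.005], [0.005, 0.331, -0.944]]
ft_force: [-0.6, -0.3, -0.7]
grip_width: 0.0566
t 26.55 q [-30.9, 39.3, 55.2, -10.3, 101.9, 58.4] p [0.5649, -0.2509, 0.1855] w 0.0566 F [-0.6, -0.3, -0.7] 
 x [0.0, -1.0, 0.005] z [-0.331, -0.005, -0.944]
```

```bash
python3 -m crank '[0,0,0,-0.0005,0.0005,-0.04,50,0,0,0,0,0,-0.04,50,0,0,0,0,0,-0.03,50,0,0,0,0,0,-0.02,50,0,0,0,0,0,-0.01,50,0,0,0,0,0,0,50,0,0,0,0,0,0,50]' 80|grep -E "pos|force"
```

```text
position: [0.5625, -0.2493, 0.0403]
ft_force: [-4.2, 3.4, 8.3]
```

```bash
python3 -m crank '[0,0,0,0,0,0,82,0,0,0,0,0,0,82,0,0,0,0,0,0,82,0,0,0,0,0,-0.005,82,0,0,0,0,0,-0.005,82,0,0,0,0,0,0,82,0,0,0,0,0,0,82]' 80|grep -E "pos|force|width"
```

```text
position: [0.5631, -0.2497, 0.0294]
ft_force: [-1.1, 0.9, 9.0]
grip_width: 0.0704
```

```bash
python3 -m crank '[0,0,0,0,0,0.001,50,0,0,0,0,0,0,50,0,0,0,0,0,0,50,0,0,0,0,0,0,50,0,0,0,0,0,0,50]' 80;python3 -m crank '[0,0,0,0,0,0.015,50,0,0,0,0,0,0.02,50,0,0,0,0,0,0.025,50,0,0,0,0,0,0.04,50,0,0,0,0,0,0.04,50,0,0,0,0,0,0,50,0,0,0,0,0,0,50]' 80;python3 pos.py
```

```text
time_s: 28.45
position: [0.5638, -0.2494, 0.0309]
tool_rot: [[0.0, -0.941, -0.338], [-1.0, -0.001, 0.001], [-0.001, 0.338, -0.941]]
ft_force: [2.3, 2.8, 12.1]
grip_width: 0.0581
time_s: 29.15
position: [0.5629, -0.2496, 0.1699]
tool_rot: [[0.0, -0.941, -0.339], [-1.0, -0.001, 0.001], [-0.001, 0.339, -0.941]]
ft_force: [-1.0, 0.5, -1.9]
grip_width: 0.0579
t 29.15 q [-30.9, 40.0, 56.5, -10.2, 100.5, 58.7] p [0.5629, -0.2496, 0.1699] w 0.0579 F [-1.0, 0.5, -1.9] 
 x [0.0, -1.0, -0.001] z [-0.339, 0.001, -0.941]
```

```bash
python3 -m crank '[0,0,0.148,-0.015,0.0154,0.0083,50,0,0,0.148,-0.015,0.0154,0.0083,50,0,0,0.148,-0.015,0.0154,0.0083,50,0,0,0.148,-0.015,0.0154,0.0083,50,0,0,0.148,-0.015,0.0154,0.0083,50,0,0,0.148,-0.015,0.0154,0.0083,50,0,0,0.148,-0.015,0.0154,0.0083,50,0,0,0.148,-0.015,0.0154,0.0083,50,0,0,0.148,-0.015,0.0154,0.0083,50,0.1127,-0.0275,0,0,0,0,50,0.1127,-0.0275,0,0,0,0,50,0.1127,-0.0275,0,0,0,0,50,0,0,0,0,0,0,50,0,0,0,0,0,0,50]' 80;python3 pos.py;python3 stand.py
```

```text
time_s: 30.55
position: [0.4274, -0.1113, 0.2432]
tool_rot: [[0.971, -0.237, -0.004], [-0.237, -0.971, -0.0], [-0.004, 0.001, -1.0]]
ft_force: [-0.0, 0.1, -1.0]
grip_width: 0.0579
t 30.55 q [-30.0, 11.1, 90.4, -0.1, 78.7, -16.2] p [0.4274, -0.1113, 0.2432] w 0.0579 F [-0.0, 0.1, -1.0] 
 x [0.971, -0.237, -0.004] z [-0.004, -0.0, -1.0]
[323.  54.] 10675 [457.7   8.3] [85. 82.] 76.3
[357. 305.] 2112 [ 435.  -228.2] [ 33. 117.] 66.7
[337. 404.] 4087 [ 376.4 -332.3] [ 76. 164.] 76.6
[323.  54.] 10675 [457.4   7. ] [83. 79.] 76.3
[357. 305.] 2112 [ 435.5 -221.9] [ 32. 114.] 66.7
[337. 404.] 4087 [ 378.7 -322.6] [ 74. 158.] 76.6
```

```bash
python3 -m crank '[0.1318,-0.0321,0,0.003,0.013,-0.003,50,0.1318,-0.0321,0,0.003,0.013,-0.003,50,0.1318,-0.0321,0,0.003,0.013,-0.003,50,0.1318,-0.0321,0,0.003,0.013,-0.003,50,0.1318,-0.0321,0,0.003,0.013,-0.003,50,0.1318,-0.0321,0,0.003,0.013,-0.003,50,0.1318,-0.0321,0,0.003,0.013,-0.003,50,0.1318,-0.0321,0,0.003,0.013,-0.003,50,0.1318,-0.0321,0,0.003,0.013,-0.003,50,0,0,0,0.001,-0.001,-0.04,50,0,0,0,0.001,-0.001,-0.03,50,0,0,0,0,0,0,50,0,0,0,0,0,0,50]' 80;python3 pos.py
```

```text
time_s: 31.9
position: [0.4569, 0.0047, 0.1475]
tool_rot: [[0.972, -0.081, 0.219], [-0.234, -0.332, 0.914], [-0.001, -0.94, -0.342]]
ft_force: [-0.3, -0.2, -0.0]
grip_width: 0.0583
t 31.9 q [-43.2, 35.0, 106.9, 54.7, 91.1, -57.5] p [0.4569, 0.0047, 0.1475] w 0.0583 F [-0.3, -0.2, -0.0] 
 x [0.972, -0.234, -0.001] z [0.219, 0.914, -0.342]
```

```bash
python3 -m crank '[0,0,0,0,0,-0.03,50,0,0,0,0,0,-0.025,50,0,0,0,0,0,-0.015,50,0,0,0,0,0,-0.006,50,0,0,0,0,0,-0.002,50,0,0,0,0,0,0,50]' 80|grep -E "pos|force|width";python3 -m crank '[0,0,0,0,0,-0.002,50,0,0,0,0,0,-0.002,50,0,0,0,0,0,0,50]' 80|grep -E "pos|force|width"
```

```text
position: [0.4572, 0.0039, 0.0701]
ft_force: [0.3, 0.9, -1.4]
grip_width: 0.0578
position: [0.4572, 0.0039, 0.0668]
ft_force: [-1.2, -4.2, 11.8]
grip_width: 0.058
```

```bash
python3 -m crank '[0,0,0,0,0,0,82,0,0,0,0,0,0,82,0,0,0,0,0,0,82,0,0,0,-0.004,-0.018,0.0067,82,0,0,0,-0.0087,-0.0366,0.0136,82,0,0,0,-0.0087,-0.0366,0.0136,82,0,0,0,0,0,0.04,82,0,0,0,0,0,0.04,82,0,0,0,0,0,0.04,82,0,0,0,0,0,0.02,100]'|head -2
python3 -m crank '[-0.1431,0.0349,0,0.0027,0.0114,0.004,100,-0.1431,0.0349,0,0.0027,0.0114,0.004,100,-0.1431,0.0349,0,0.0027,0.0114,0.004,100,-0.1431,0.0349,0,0.0027,0.0114,0.004,100,-0.1431,0.0349,0,0.0027,0.0114,0.004,100,-0.1431,0.0349,0,0.0027,0.0114,0.004,100,-0.1431,0.0349,0,0.0027,0.0114,0.004,100,-0.1431,0.0349,0,0.0027,0.0114,0.004,100,0,0,0,0,0,0,100,0,0,0,0,0,0,100]';python3 pos.py;python3 stand.py
python3 - <<'E'
from h import *
im=snap('wrist');H,S,V=hsvof(im);u,v=map(int,proj(im,(.459,.009,.096)));print(u,v)
for c in (u-20,u,u+20): print([int(x) for x in V[v-25:v+25:2,c]])
m=(V>110)&(S<45);b=np.zeros_like(m);b[v-45:v+35,u-65:u+65]=1
print(im['frame'][v,u]);
E
```

```text
time_s: 33.8
position: [0.4355, -0.0871, 0.2416]
time_s: 34.8
position: [0.4569, 0.0049, 0.2708]
tool_rot: [[0.972, -0.234, 0.008], [-0.234, -0.971, 0.044], [-0.002, -0.045, -0.999]]
ft_force: [0.0, -0.4, -0.5]
grip_width: 0.0855
t 34.8 q [-15.7, 11.1, 85.6, 2.6, 83.5, -2.5] p [0.4569, 0.0049, 0.2708] w 0.0855 F [0.0, -0.4, -0.5] 
 x [0.972, -0.234, -0.002] z [0.008, 0.044, -0.999]
[623. 167.] 2403 [758.5 -16.8] [135.  32.] 87.4
[321. 192.] 4297 [456.9   4.9] [94. 82.] 76.3
[623. 167.] 2403 [750.1 -14. ] [131.  31.] 87.4
[321. 192.] 4297 [457.5   7.1] [92. 79.] 76.3
322 221
[77, 46, 45, 47, 48, 47, 47, 46, 74, 119, 119, 104, 67, 67, 67, 58, 39, 40, 37, 44, 58, 87, 114, 114, 111]
[79, 48, 47, 47, 48, 46, 47, 47, 72, 118, 117, 119, 116, 68, 68, 62, 42, 42, 40, 60, 100, 108, 116, 115, 115]
[74, 58, 49, 49, 48, 48, 49, 49, 70, 119, 119, 119, 119, 119, 117, 106, 66, 74, 70, 72, 101, 108, 115, 113, 113]
[95 95 92]
```

```bash
python3 -m crank '[-0.142,0.0346,0,0.0027,0.011,-0.002,100,-0.142,0.0346,0,0.0027,0.011,-0.002,100,-0.142,0.0346,0,0.0027,0.011,-0.002,100,-0.142,0.0346,0,0.0027,0.011,-0.002,100,-0.142,0.0346,0,0.0027,0.011,-0.002,100,-0.142,0.0346,0,0.0027,0.011,-0.002,100,-0.142,0.0346,0,0.0027,0.011,-0.002,100,-0.142,0.0346,0,0.0027,0.011,-0.002,100,0,0,0,0,0,-0.035,90,0,0,0,0,0,-0.035,90,0,0,0,0,0,-0.03,90,0,0,0,0,0,0,90,0,0,0,0,0,0,90]';python3 pos.py
```

```text
time_s: 36.2
position: [0.4791, 0.0909, 0.1555]
tool_rot: [[0.971, -0.101, -0.218], [-0.24, -0.418, -0.876], [-0.002, 0.903, -0.43]]
ft_force: [0.6, 0.2, 0.3]
grip_width: 0.0766
t 36.2 q [18.7, 41.6, 80.0, -50.7, 100.9, 42.9] p [0.4791, 0.0909, 0.1555] w 0.0766 F [0.6, 0.2, 0.3] 
 x [0.971, -0.24, -0.002] z [-0.218, -0.876, -0.43]
```

```bash
python3 -m crank '[0,0,0,0,-0.002,-0.03,86,0,0,0,0,-0.001,-0.027,86,0,0,0,0,0,0,86,0,0,0,-0.0043,-0.0175,-0.0086,86,0,0,0,-0.0043,-0.0175,-0.0086,86,0,0,0,-0.0043,-0.0175,-0.0086,86,0,0,0,-0.0043,-0.0175,-0.0086,86,0,0,0,0,0,0,86,0,0,0,0,0,0,86]';python3 pos.py
```

```text
time_s: 37.1
position: [0.4624, 0.019, 0.0655]
tool_rot: [[0.971, -0.104, -0.214], [-0.238, -0.418, -0.876], [0.001, 0.902, -0.431]]
ft_force: [0.1, 0.6, -0.3]
grip_width: 0.073
t 37.1 q [12.3, 46.7, 90.7, -54.3, 87.2, 52.6] p [0.4624, 0.019, 0.0655] w 0.073 F [0.1, 0.6, -0.3] 
 x [0.971, -0.238, 0.001] z [-0.214, -0.876, -0.431]
```

```bash
python3 -m crank '[0,0,0,0,0,0,50,0,0,0,0,0,0,50,0,0,0,0,0,0,50,0,0,0,0,0,0,50,0,0,0,0,0,0,50,0,0,0,0,0,0.02,50,0,0,0,0,0,0.03,50,0,0,0,0,0,0.03,50,0,0,0,0,0,0.04,50,0,0,0,0,0,0,50]' 80;python3 pos.py
python3 -m crank '[0.1387,-0.0341,0,0.0035,0.0205,0,50,0.1387,-0.0341,0,0.0035,0.0205,0,50,0.1387,-0.0341,0,0.0035,0.0205,0,50,0.1387,-0.0341,0,0.0035,0.0205,0,50,0.1387,-0.0341,0,0.0035,0.0205,0,50,0.1387,-0.0341,0,0.0035,0.0205,0,50,0.1387,-0.0341,0,0.0035,0.0205,0,50,0.1387,-0.0341,0,0.0035,0.0205,0,50,0.1387,-0.0341,0,0.0035,0.0205,0,50,0.1387,-0.0341,0,0.0035,0.0205,0,50,0.1387,-0.0341,0,0.0035,0.0205,0,50,0,0,0.109,0.0047,0.0132,-0.01,50,0,0,0.109,0.0047,0.0132,-0.01,50,0,0,0.109,0.0047,0.0132,-0.01,50,0,0,0,0,0,0,50,0,0,0,0,0,0,50]' 80;python3 pos.py
python3 - <<'E'
from h import *
im=snap('wrist','p3.png');H,S,V=hsvof(im)
m=(V>140)&(S<40);m[:155]=0;m[440:]=0
m=cv2.morphologyEx(m.astype(np.uint8),cv2.MORPH_OPEN,np.ones((5,5)))
rects(im,m,.05,1500);rects(im,m,.14,1500)
E
```

```text
time_s: 38.1
position: [0.4627, 0.0198, 0.1882]
tool_rot: [[0.972, -0.109, -0.21], [-0.237, -0.419, -0.876], [0.007, 0.901, -0.433]]
ft_force: [1.3, 0.2, -1.9]
grip_width: 0.0565
t 38.1 q [12.4, 35.3, 87.0, -54.6, 95.8, 40.6] p [0.4627, 0.0198, 0.1882] w 0.0565 F [1.3, 0.2, -1.9] 
 x [0.972, -0.237, 0.007] z [-0.21, -0.876, -0.433]
time_s: 39.7
position: [0.5138, 0.2843, 0.1535]
tool_rot: [[0.996, 0.078, -0.037], [0.086, -0.899, 0.429], [0.0, -0.431, -0.903]]
ft_force: [0.5, -0.8, -1.5]
grip_width: 0.056
t 39.7 q [6.7, 28.4, 84.1, 27.4, 69.0, -8.5] p [0.5138, 0.2843, 0.1535] w 0.056 F [0.5, -0.8, -1.5] 
 x [0.996, 0.086, 0.0] z [-0.037, 0.429, -0.903]
[ 58. 238.] 19845 [339.2 320.7] [ 80. 114.] 5.2
[575. 293.] 17756 [670.  316.9] [ 47. 180.] 8.7
[316. 276.] 22059 [512.4 308.6] [ 97. 104.] 5.0
[471. 300.] 11049 [605.3 302.1] [59. 83.] 5.0
[ 58. 238.] 19845 [400.7 314.2] [52. 74.] 5.2
[575. 293.] 17756 [614.7 311.7] [ 30. 117.] 8.7
[316. 276.] 22059 [512.7 306.4] [63. 67.] 5.0
[471. 300.] 11049 [572.8 302.1] [38. 54.] 5.0
```

```bash
python3 -m crank '[0,0,0,0,0,-0.03,50,0,0,0,0,0,-0.03,50,0,0,0,0,0,-0.02,50,0,0,0,0,0,-0.01,50,0,0,0,0,0,-0.005,50,0,0,0,0,0,0,50]' 80|grep -E "pos|force|width";python3 -m crank '[0,0,0,0,0,-0.002,50,0,0,0,0,0,-0.0015,50,0,0,0,0,0,0,50]' 80|grep -E "pos|force|width";python3 -m crank '[0,0,0,0,0,-0.0015,50,0,0,0,0,0,0,50]' 80|grep -E "pos|force|width"
```

```text
position: [0.5143, 0.284, 0.0592]
ft_force: [-0.1, -0.1, -1.2]
grip_width: 0.0562
position: [0.5145, 0.2841, 0.0558]
ft_force: [0.9, -1.2, 1.3]
grip_width: 0.0562
position: [0.5146, 0.2842, 0.0557]
ft_force: [-4.0, -4.8, 14.7]
grip_width: 0.0565
```

Contact made; release and check.

```bash
python3 -m crank '[0,0,0,0,0,0.001,72,0,0,0,0,0,0,76,0,0,0,0,0,0,78,0,0,0,0,0,0,78,0,0,0,0.001,-0.008,0.018,78,0,0,0,0.0015,-0.017,0.036,78,0,0,0,0.001,-0.01,0.045,82,0,0,0,0,0,0.05,90,0,0,0,0,0,0,100]';python3 pos.py
cat > plq.py <<'E'
from h import *
im=snap('wrist','p.png');H,S,V=hsvof(im)
m=(V>140)&(S<40);m[:155]=0;m[400:]=0
rects(im,cv2.morphologyEx(m.astype(np.uint8),cv2.MORPH_OPEN,np.ones((5,5))),.05,1500)
E
python3 plq.py
```

```text
time_s: 41.75
position: [0.5199, 0.2492, 0.2099]
tool_rot: [[0.996, 0.084, -0.025], [0.086, -0.899, 0.43], [0.013, -0.431, -0.902]]
ft_force: [0.7, -0.1, -1.1]
grip_width: 0.0858
t 41.75 q [2.9, 24.2, 80.7, 26.3, 76.7, -8.7] p [0.5199, 0.2492, 0.2099] w 0.0858 F [0.7, -0.1, -1.1] 
 x [0.996, 0.086, 0.013] z [-0.025, 0.43, -0.902]
[ 73. 231.] 22658 [323.4 296.6] [118. 130.] 7.4
[526. 279.] 14824 [678.6 295.2] [ 74. 200.] 16.6
[315. 256.] 8121 [514.  295.9] [60. 83.] 5.0
[432. 258.] 8148 [605.1 302.4] [60. 83.] 5.0
[ 79. 380.] 1761 [347.7 186.8] [38. 27.] 3.6
```

```bash
python3 -m crank '[-0.146,-0.0125,0,0.009,-0.0325,0,100,-0.146,-0.0125,0,0.009,-0.0325,0,100,-0.146,-0.0125,0,0.009,-0.0325,0,100,0,0,-0.138,0.009,-0.0325,0,100,0,0,-0.138,0.009,-0.0325,0,100,0,0,-0.138,0.009,-0.0325,0,100,0,0,-0.138,0.009,-0.0325,0,100,0,0,-0.138,0.009,-0.0325,0,100,0,0,-0.138,0.009,-0.0325,0,100,0,0,-0.138,0.009,-0.0325,0,100,0,0,-0.138,0.009,-0.0325,0,100,0,0,-0.138,0.009,-0.0325,0,100,0,0,-0.138,0.009,-0.0325,0,100,0,0,-0.138,0.009,-0.0325,0,100,0,0,-0.138,0.009,-0.0325,0,100,0,0.117,0,0,-0.004,-0.025,90,0,0.117,0,0,-0.004,-0.025,82,0,0.117,0,0,-0.004,-0.025,82,0,0,0,0,0,0,82,0,0,0,0,0,0,82]' 80; python3 pos.py
python3 - <<'E'
from h import *
im=snap('wrist','q2.png');H,S,V=hsvof(im)
m=(V<75)&(S<80)&~((H>100)&(H<130)&(S>90));m[420:]=0
rects(im,cv2.morphologyEx(m.astype(np.uint8),cv2.MORPH_OPEN,np.ones((5,5))),.036,1500)
print(proj(im,(.646,-.2485,.036)))
E
```

```text
time_s: 43.8
position: [0.6528, -0.2501, 0.1272]
tool_rot: [[0.003, -0.941, -0.338], [-1.0, -0.003, 0.001], [-0.002, 0.338, -0.941]]
ft_force: [-0.3, 0.6, -0.0]
grip_width: 0.0701
t 43.8 q [-27.5, 51.3, 39.9, -9.3, 106.4, 61.1] p [0.6528, -0.2501, 0.1272] w 0.0701 F [-0.3, 0.6, -0.0] 
 x [0.003, -1.0, -0.002] z [-0.338, 0.001, -0.941]
[323. 205.] 11891 [ 645.  -249.3] [60. 85.] 90.0
[483. 382.] 9923 [ 462.7 -386.5] [239. 104.] 55.1
(np.float64(319.7686644658576), np.float64(214.5853002619032))
```

View pics/q2.png

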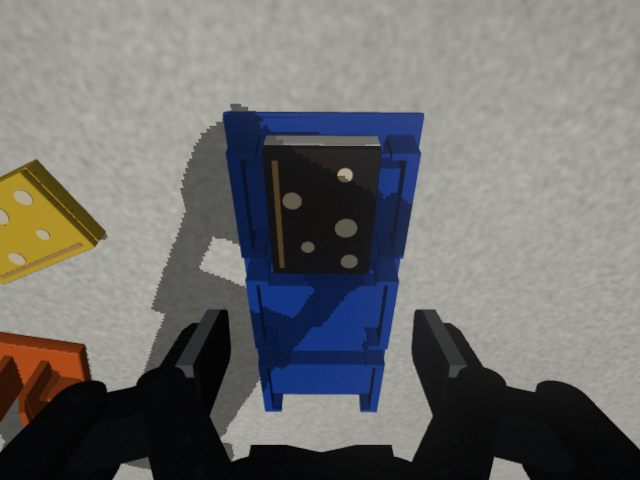

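```bash
python3 -m crank '[0,0,0,0.001,0,-0.03,82,0,0,0,0,0,-0.025,82,0,0,0,0,0,-0.02,82,0,0,0,0,0,-0.012,82,0,0,0,0,0,0,82,0,0,0,0,0,0,82]' 80|grep -E "pos|force|width"
```

```text
position: [0.6542, -0.2507, 0.0438]
ft_force: [0.9, 0.5, 0.3]
grip_width: 0.0699
```

```bash
python3 -m crank '[0,0,0,0,0.0005,-0.007,82,0,0,0,0,0,-0.0055,82,0,0,0,0,0,0,82,0,0,0,0,0,0,50,0,0,0,0,0,0,50,0,0,0,0,0,0,50,0,0,0,0,0,0,50,0,0,0,0,0,0,50]' 80|grep -E "pos|force|width"
python3 -m crank '[0,0,0,0,0,0.015,50,0,0,0,0,0,0.02,50,0,0,0,0,0,0.025,50,0,0,0,0,0,0.04,50,0,0,0,0,0,0.04,50,0,0,0,0,0,0,50,0,0,0,0,0,0,50]' 80;python3 pos.py
```

```text
position: [0.6546, -0.2497, 0.031]
ft_force: [2.3, 1.2, 8.6]
grip_width: 0.0586
time_s: 45.95
position: [0.6538, -0.25, 0.1702]
tool_rot: [[0.002, -0.942, -0.337], [-1.0, -0.002, -0.001], [0.0, 0.337, -0.942]]
ft_force: [-0.5, 0.8, -1.8]
grip_width: 0.0578
t 45.95 q [-27.4, 49.9, 35.9, -9.7, 111.5, 60.2] p [0.6538, -0.25, 0.1702] w 0.0578 F [-0.5, 0.8, -1.8] 
 x [0.002, -1.0, 0.0] z [-0.337, -0.001, -0.942]
```

```bash
python3 -m crank '[0,0,0.148,-0.0252,0.0154,0.0082,50,0,0,0.148,-0.0252,0.0154,0.0082,50,0,0,0.148,-0.0252,0.0154,0.0082,50,0,0,0.148,-0.0252,0.0154,0.0082,50,0,0,0.148,-0.0252,0.0154,0.0082,50,0,0,0.148,-0.0252,0.0154,0.0082,50,0,0,0.148,-0.0252,0.0154,0.0082,50,0,0,0.148,-0.0252,0.0154,0.0082,50,0,0,0.148,-0.0252,0.0154,0.0082,50,0.1127,-0.0275,0,0,0,0,50,0.1127,-0.0275,0,0,0,0,50,0.1127,-0.0275,0,0,0,0,50,0,0,0,0,0,0,50,0,0,0,0,0,0,50]' 80;python3 pos.py;python3 stand.py
```

```text
time_s: 47.35
position: [0.4263, -0.1116, 0.2421]
tool_rot: [[0.972, -0.236, -0.002], [-0.236, -0.972, 0.001], [-0.002, -0.001, -1.0]]
ft_force: [1.1, -0.5, -0.9]
grip_width: 0.0582
t 47.35 q [-30.1, 11.0, 90.7, 0.0, 78.5, -16.5] p [0.4263, -0.1116, 0.2421] w 0.0582 F [1.1, -0.5, -0.9] 
 x [0.972, -0.236, -0.002] z [-0.002, 0.001, -1.0]
[324.  54.] 10674 [457.7   8.1] [85. 82.] 76.3
[324.  54.] 10674 [457.4   6.8] [83. 79.] 76.3
```

Stand unmoved. Same insertion.

```bash
python3 -m crank '[0.1318,-0.0321,0,0.003,0.013,-0.003,50,0.1318,-0.0321,0,0.003,0.013,-0.003,50,0.1318,-0.0321,0,0.003,0.013,-0.003,50,0.1318,-0.0321,0,0.003,0.013,-0.003,50,0.1318,-0.0321,0,0.003,0.013,-0.003,50,0.1318,-0.0321,0,0.003,0.013,-0.003,50,0.1318,-0.0321,0,0.003,0.013,-0.003,50,0.1318,-0.0321,0,0.003,0.013,-0.003,50,0.1318,-0.0321,0,0.003,0.013,-0.003,50,0,0,0,0.001,-0.001,-0.04,50,0,0,0,0.001,-0.001,-0.03,50,0,0,0,0,0,0,50,0,0,0,0,0,0,50]' 80;python3 pos.py
```

```text
time_s: 48.7
position: [0.4558, 0.0044, 0.1463]
tool_rot: [[0.972, -0.079, 0.221], [-0.234, -0.331, 0.914], [0.001, -0.94, -0.34]]
ft_force: [-0.6, 0.1, -1.3]
grip_width: 0.0578
t 48.7 q [-43.4, 35.1, 107.2, 54.7, 91.0, -57.9] p [0.4558, 0.0044, 0.1463] w 0.0578 F [-0.6, 0.1, -1.3] 
 x [0.972, -0.234, 0.001] z [0.221, 0.914, -0.34]
```

```bash
python3 -m crank '[0,0,0,0.001,0,-0.03,50,0,0,0,0,0,-0.025,50,0,0,0,0,0,-0.015,50,0,0,0,0,0,-0.005,50,0,0,0,0,0,-0.002,50,0,0,0,0,0,0,50]' 80|grep -E "pos|force|width";python3 -m crank '[0,0,0,0,0,-0.002,50,0,0,0,0,0,-0.002,50,0,0,0,0,0,0,50]' 80|grep -E "pos|force|width"
```

```text
position: [0.4571, 0.0037, 0.0699]
ft_force: [-1.1, -0.1, -1.4]
grip_width: 0.0585
position: [0.457, 0.0036, 0.0656]
ft_force: [0.8, -1.8, 4.6]
grip_width: 0.0579
```

```bash
python3 -m crank '[0,0,0,0,0,0,82,0,0,0,0,0,0,82,0,0,0,0,0,0,82,0,0,0,-0.004,-0.018,0.0067,82,0,0,0,-0.0087,-0.0366,0.0136,82,0,0,0,-0.0087,-0.0366,0.0136,82,0,0,0,0,0,0.04,82,0,0,0,0,0,0.04,82,0,0,0,0,0,0.04,82,0,0,0,0,0,0.02,100]'|head -2
python3 -m crank '[-0.1431,0.0349,0,0.0027,0.0114,0.004,100,-0.1431,0.0349,0,0.0027,0.0114,0.004,100,-0.1431,0.0349,0,0.0027,0.0114,0.004,100,-0.1431,0.0349,0,0.0027,0.0114,0.004,100,-0.1431,0.0349,0,0.0027,0.0114,0.004,100,-0.1431,0.0349,0,0.0027,0.0114,0.004,100,-0.1431,0.0349,0,0.0027,0.0114,0.004,100,-0.1431,0.0349,0,0.0027,0.0114,0.004,100,0,0,0,0,0,0,100,0,0,0,0,0,0,100]';python3 pos.py;python3 stand.py
python3 - <<'E'
from h import *
im=snap('wrist');H,S,V=hsvof(im);u,v=map(int,proj(im,(.459,.009,.096)));print(u,v)
for c in (u-20,u,u+20): print([int(x) for x in V[v-25:v+25:2,c]])
E
```

```text
time_s: 50.6
position: [0.4354, -0.0875, 0.2414]
time_s: 51.6
position: [0.4568, 0.0046, 0.2706]
tool_rot: [[0.973, -0.232, 0.01], [-0.232, -0.972, 0.046], [-0.0, -0.047, -0.999]]
ft_force: [1.4, -0.7, 0.0]
grip_width: 0.0854
t 51.6 q [-15.8, 11.0, 85.7, 2.7, 83.4, -2.7] p [0.4568, 0.0046, 0.2706] w 0.0854 F [1.4, -0.7, 0.0] 
 x [0.973, -0.232, -0.0] z [0.01, 0.046, -0.999]
[622. 167.] 2427 [763.2 -17.1] [134.  33.] 82.8
[320. 192.] 4225 [457.1   5. ] [94. 82.] 76.5
[622. 167.] 2427 [754.6 -14.2] [130.  32.] 82.8
[320. 192.] 4225 [457.6   7.2] [91. 79.] 76.5
321 221
[77, 56, 44, 46, 46, 47, 45, 47, 52, 118, 118, 107, 68, 67, 68, 66, 22, 23, 22, 28, 57, 88, 116, 114, 114]
[71, 56, 47, 47, 48, 47, 47, 48, 49, 117, 118, 118, 107, 67, 68, 67, 26, 25, 26, 30, 100, 108, 116, 115, 114]
[74, 58, 49, 48, 49, 47, 49, 48, 50, 115, 119, 119, 118, 119, 120, 118, 38, 41, 38, 37, 101, 105, 115, 116, 115]
```

```bash
python3 -m crank '[-0.142,0.0346,0,0.0027,0.011,-0.002,100,-0.142,0.0346,0,0.0027,0.011,-0.002,100,-0.142,0.0346,0,0.0027,0.011,-0.002,100,-0.142,0.0346,0,0.0027,0.011,-0.002,100,-0.142,0.0346,0,0.0027,0.011,-0.002,100,-0.142,0.0346,0,0.0027,0.011,-0.002,100,-0.142,0.0346,0,0.0027,0.011,-0.002,100,-0.142,0.0346,0,0.0027,0.011,-0.002,100,0,0,0,0,0,-0.035,90,0,0,0,0,0,-0.035,90,0,0,0,0,0,-0.03,90,0,0,0,0,0,0,90,0,0,0,0,0,0,90]'|head -2
python3 -m crank '[0,0,0,0,-0.002,-0.03,86,0,0,0,0,-0.001,-0.027,86,0,0,0,0,0,0,86,0,0,0,-0.0043,-0.0175,-0.0086,86,0,0,0,-0.0043,-0.0175,-0.0086,86,0,0,0,-0.0043,-0.0175,-0.0086,86,0,0,0,-0.0043,-0.0175,-0.0086,86,0,0,0,0,0,0,86,0,0,0,0,0,0,86]';python3 pos.py
```

```text
time_s: 53.0
position: [0.479, 0.0905, 0.1553]
time_s: 53.9
position: [0.4623, 0.0187, 0.0653]
tool_rot: [[0.972, -0.103, -0.213], [-0.236, -0.42, -0.876], [0.001, 0.902, -0.433]]
ft_force: [0.2, 0.0, 1.2]
grip_width: 0.0734
t 53.9 q [12.3, 46.6, 90.8, -54.3, 87.0, 52.6] p [0.4623, 0.0187, 0.0653] w 0.0734 F [0.2, 0.0, 1.2] 
 x [0.972, -0.236, 0.001] z [-0.213, -0.876, -0.433]
```

```bash
python3 -m crank '[0,0,0,0,0,0,50,0,0,0,0,0,0,50,0,0,0,0,0,0,50,0,0,0,0,0,0,50,0,0,0,0,0,0,50,0,0,0,0,0,0.02,50,0,0,0,0,0,0.03,50,0,0,0,0,0,0.03,50,0,0,0,0,0,0.04,50,0,0,0,0,0,0,50]' 80;
python3 -m crank '[0.1387,-0.0341,0,-0.0035,0.02,0,50,0.1387,-0.0341,0,-0.0035,0.02,0,50,0.1387,-0.0341,0,-0.0035,0.02,0,50,0.1387,-0.0341,0,-0.0035,0.02,0,50,0.1387,-0.0341,0,-0.0035,0.02,0,50,0.1387,-0.0341,0,-0.0035,0.02,0,50,0.1387,-0.0341,0,-0.0035,0.02,0,50,0.1387,-0.0341,0,-0.0035,0.02,0,50,0.1387,-0.0341,0,-0.0035,0.02,0,50,0.1387,-0.0341,0,-0.0035,0.02,0,50,0.1387,-0.0341,0,-0.0035,0.02,0,50,0,0,0.109,0.0003,0.0128,-0.01,50,0,0,0.109,0.0003,0.0128,-0.01,50,0,0,0.109,0.0003,0.0128,-0.01,50,0,0,0,0,0,0,50,0,0,0,0,0,0,50]' 80;python3 pos.py;python3 plq.py
```

```text
time_s: 54.9
position: [0.4626, 0.0195, 0.188]
tool_rot: [[0.972, -0.108, -0.208], [-0.235, -0.421, -0.876], [0.006, 0.9, -0.435]]
ft_force: [-0.1, 0.4, -2.1]
grip_width: 0.0563
time_s: 56.5
position: [0.4236, 0.2773, 0.1534]
tool_rot: [[0.996, 0.079, -0.035], [0.086, -0.898, 0.431], [0.002, -0.432, -0.902]]
ft_force: [0.7, -0.4, -1.8]
grip_width: 0.0563
t 56.5 q [7.1, 20.9, 97.8, 28.9, 63.3, -11.5] p [0.4236, 0.2773, 0.1534] w 0.0563 F [0.7, -0.4, -1.8] 
 x [0.996, 0.086, 0.002] z [-0.035, 0.431, -0.902]
[230. 204.] 2900 [362.2 338. ] [23. 85.] 4.8
[316. 276.] 21264 [422.6 301.2] [ 95. 103.] 5.0
[470. 299.] 10610 [514.5 295.9] [58. 82.] 5.0
[598. 301.] 8398 [601.4 302. ] [50. 82.] 4.1
```

```bash
python3 -m crank '[0,0,0,0,0,-0.03,50,0,0,0,0,0,-0.03,50,0,0,0,0,0,-0.02,50,0,0,0,0,0,-0.01,50,0,0,0,0,0,-0.005,50,0,0,0,0,0,0,50]' 80|grep -E "pos|force|width";python3 -m crank '[0,0,0,0,0,-0.002,50,0,0,0,0,0,-0.0015,50,0,0,0,0,0,0,50]' 80|grep -E "pos|force|width";python3 -m crank '[0,0,0,0,0,-0.0015,50,0,0,0,0,0,0,50]' 80|grep -E "pos|force|width"
```

```text
position: [0.4241, 0.277, 0.0589]
ft_force: [0.4, 0.4, -1.6]
grip_width: 0.0562
position: [0.4243, 0.2772, 0.056]
ft_force: [-0.3, -2.5, 5.7]
grip_width: 0.0563
position: [0.4243, 0.2772, 0.0559]
ft_force: [-5.8, -9.1, 24.9]
grip_width: 0.056
```

```bash
python3 -m crank '[0,0,0,0,0,0.002,72,0,0,0,0,0,0,76,0,0,0,0,0,0,78,0,0,0,0,0,0,78,0,0,0,0.001,-0.008,0.018,78,0,0,0,0.0015,-0.017,0.036,78,0,0,0,0.001,-0.01,0.045,82,0,0,0,0,0,0.05,90,0,0,0,0,0,0,100]'|head -2;python3 plq.py
python3 -m crank '[-0.146,-0.0125,0,0.015,-0.04,0.01,50,-0.146,-0.0125,0,0.015,-0.04,0.01,30,-0.146,-0.0125,0,0.015,-0.04,0.01,0,0,0,0,0.01,-0.04,0.01,0,0,0,0,0.01,-0.03,0.01,0,0,0,0,0,0,0,0,0,0,0,0,0,0,0]';python3 pos.py
python3 - <<'E'
from h import *
im=snap('wrist','b1.png');H,S,V=hsvof(im)
for z in (.04,.046,.05): rects(im,(H>40)&(H<90)&(S>90)&(V>40),z,200)
E
```

```text
time_s: 58.55
position: [0.4295, 0.2421, 0.2099]
[109. 229.] 33401 [261.8 291. ] [179. 130.] 5.8
[242. 233.] 4792 [364.9 302.9] [ 24. 124.] 5.2
[620. 266.] 8787 [666.7 297.8] [ 35. 190.] 5.2
[316. 254.] 7491 [423.9 288.4] [59. 83.] 5.0
[431. 258.] 7974 [514.1 295.6] [59. 83.] 5.1
[547. 260.] 7835 [605.1 302.5] [59. 83.] 4.9
[ 81. 381.] 1733 [260.2 178.8] [42. 25.] 0.9
time_s: 59.3
position: [0.492, 0.052, 0.2531]
tool_rot: [[0.996, 0.088, -0.001], [0.088, -0.996, 0.008], [-0.001, -0.008, -1.0]]
ft_force: [-0.6, 0.8, -0.8]
grip_width: 0.0003
t 59.3 q [-7.9, 15.9, 81.9, 0.5, 82.3, -13.1] p [0.492, 0.052, 0.2531] w 0.0003 F [-0.6, 0.8, -0.8] 
 x [0.996, 0.088, -0.001] z [-0.001, 0.008, -1.0]
[382.  85.] 1038 [532.1 157.6] [28. 27.] 48.9
[382.  85.] 1038 [531.3 157.2] [27. 27.] 48.9
[382.  85.] 1038 [530.8 156.9] [27. 27.] 48.9
```

View pics/b1.png

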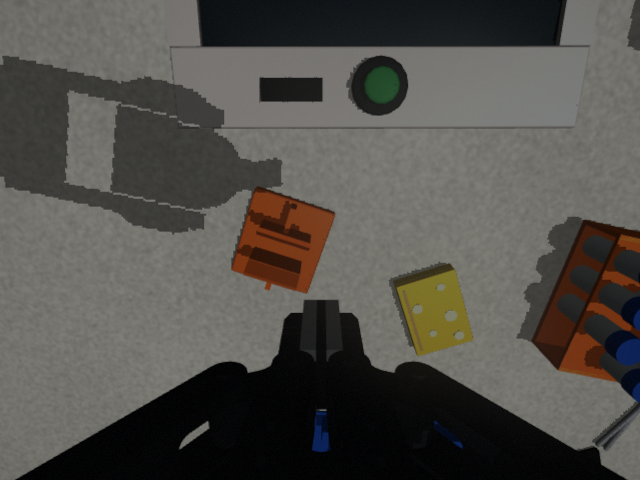

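```bash
python3 -m crank '[0,0,0,0.013,0.035,-0.01,0,0,0,0,0.013,0.035,-0.03,0,0,0,0,0.013,0.035,-0.035,0,0,0,0,0,0,-0.04,0,0,0,0,0,0,-0.04,0,0,0,0,0,0,-0.02,0,0,0,0,0,0,0,0,0,0,0,0,0,0,0]';python3 -m crank '[0,0,0,0,0,-0.006,0,0,0,0,0,0,-0.004,0,0,0,0,0,0,0,0]'|grep -E "pos|force"
```

```text
time_s: 60.15
position: [0.5308, 0.1571, 0.0806]
tool_rot: [[0.996, 0.09, 0.001], [0.09, -0.996, 0.008], [0.002, -0.008, -1.0]]
ft_force: [0.3, 0.9, -1.0]
grip_width: 0.0002
position: [0.5316, 0.1565, 0.0708]
ft_force: [0.5, 1.0, 3.2]
```

```bash
for i in 1 2 3; do python3 -m crank '[0,0,0,0,0,-0.002,0,0,0,0,0,0,-0.002,0,0,0,0,0,0,0,0]'|grep -E "pos|force"; done
```

```text
position: [0.5316, 0.1565, 0.0679]
ft_force: [-3.0, 2.7, 14.2]
position: [0.5319, 0.1566, 0.0673]
ft_force: [-12.3, 1.4, 46.2]
position: [0.5321, 0.1566, 0.0667]
ft_force: [-23.3, -1.8, 78.3]
```

```bash
python3 -m crank '[0,0,0,0,0,0.01,0,0,0,0,0,0,0.01,0,0,0,0,0,0,0,0,0,0,0,0,0,0,0]'|grep -E "pos|force"; for i in 1 2 3 4 5 6 7 8 9 10; do python3 -m crank '[0,0,0,0,0,-0.0015,0,0,0,0,0,0,0,0]'|grep -E "pos|force"|tr '\n' ' ';echo; done
```

```text
position: [0.5307, 0.1561, 0.0777]
ft_force: [0.1, 0.3, -0.1]
position: [0.5307, 0.1562, 0.0758] ft_force: [0.3, 0.3, -0.5] 
position: [0.5309, 0.1562, 0.0748] ft_force: [-0.4, 0.3, 0.2] 
position: [0.5312, 0.1563, 0.0737] ft_force: [0.7, 0.3, 1.1] 
position: [0.5311, 0.1563, 0.0723] ft_force: [-0.8, 0.4, 2.9] 
position: [0.5312, 0.1563, 0.0708] ft_force: [0.1, 0.1, 3.4] 
position: [0.5312, 0.1563, 0.0693] ft_force: [-0.4, -0.5, 3.9] 
position: [0.5312, 0.1563, 0.0681] ft_force: [-0.9, -0.8, 5.1] 
position: [0.5312, 0.1563, 0.0678] ft_force: [-5.3, -0.6, 17.6] 
position: [0.5313, 0.1563, 0.0676] ft_force: [-9.3, -1.9, 30.7] 
position: [0.5314, 0.1564, 0.0674] ft_force: [-13.0, -2.5, 42.3]
```

```bash
python3 -m crank '[0,0,0,0,0,0.02,0,0,0,0,0,0,0.04,0,0,0,0,-0.02,-0.02,0.045,0,0,0,0,-0.02,-0.02,0.045,0,0,0,0,-0.01,0,0.03,0,0.14,0,0,0,0,0,0,0.14,0,0,0,0,0,0,0.14,0,0,0,0,0,0,0,0,0,0,0,0,0,0,0,0,0,0,0,0]';python3 plq.py;python3 stand.py|head -3
python3 - <<'E'
from h import *
im=snap('scene');H,S,V=hsvof(im);m=(V>165)&(S<40);m[:,:370]=0
rects(im,cv2.morphologyEx(((V>150)).astype(np.uint8),cv2.MORPH_OPEN,np.ones((3,3))),.05,150,pr=False)
g=(V>130).astype(np.uint8);g[:225]=0;g[325:]=0;g[:,:380]=0;g[:,495:]=0
rects(im,cv2.morphologyEx(g,cv2.MORPH_OPEN,np.ones((3,3))),.05,200)
rects(im,((H<10)|(H>170))&(S>170)&(V>80),.1,200)
E
```

```text
time_s: 64.75
position: [0.4835, 0.1181, 0.2375]
tool_rot: [[0.996, 0.087, 0.001], [0.079, -0.908, 0.412], [0.037, -0.411, -0.911]]
ft_force: [0.4, 0.7, 0.4]
grip_width: 0.0004
[101. 215.] 24387 [302.1 175.2] [174. 118.] 5.3
[476. 296.] 52650 [567.9 156.9] [398. 210.] 4.0
[259. 342.] 1812 [441.9  95. ] [55. 37.] 77.2
[ 80. 355.] 2381 [300.   67.4] [38. 43.] 79.7
[391. 250.] 746 [538.5 149.4] [250.  77.] 5.3
[461. 275.] 4029 [511.4 304. ] [380. 292.] 17.2
[435. 266.] 602 [520.2 294.6] [69. 85.] 5.9
[425. 290.] 660 [610.2 301. ] [67. 85.] 4.9
[394. 319.] 346 [722.6 272.5] [42. 91.] 30.0
[557. 286.] 1158 [456.9 591.4] [ 65. 209.] 79.8
```

```bash
sed -i 's/m\[:155\]=0/m[:20]=0/' plq.py; python3 plq.py; python3 pos.py; python3 -c "
from rig import *
close_job()"
```

```text
[103. 146.] 52694 [293.4 236.8] [183. 243.] 6.2
[483. 275.] 58022 [563.5 222.6] [399. 339.] 4.2
[260. 110.] 6102 [423.4 288.6] [58. 83.] 5.2
[363. 112.] 5902 [514.1 295.9] [59. 82.] 4.6
[464. 115.] 5730 [605.  302.4] [59. 83.] 4.9
[258. 343.] 1860 [441.2  95.7] [54. 39.] 78.3
[ 80. 355.] 2364 [299.6  68. ] [37. 43.] 78.0
t 64.95 q [-11.8, 16.6, 87.4, 24.1, 82.0, -21.7] p [0.4833, 0.1194, 0.2381] w -0.0001 F [-0.3, -0.4, -0.6] 
 x [0.996, 0.082, 0.038] z [0.001, 0.413, -0.911]
the job is handed in; nothing more can be done
```

I moved all three plaques (a, b and c) from the mould to the scanner glass. Each was turned over with a change of grip in the orange stand and laid face down. I then pressed the green button and handed the job in at 65 s.

**Plaques:** The last wrist image shows three white backs of about 59 x 83 mm. They are centred at (0.423, 0.289), (0.514, 0.296) and (0.605, 0.302), parallel to the glass edges. That puts them within about 95 mm of my estimate of the glass centre along its long axis, where 114 mm is allowed. I judged flatness only from these outlines.

**Button:** I pressed it twice, because the first press reached 78 N before I had checked the travel. On the second, slower press the force rose to about 5 N over 6 mm, then hit a hard stop. I lifted clear afterwards; I could not read the button joint itself.

**Things that went differently or disagreed:**
- **Mould layout:** the images showed the plaques' long sides along the row, about 8 mm apart, not 32 mm as described. I followed the images.
- **Second plaque:** the first grip was too shallow, so I put it back in its cavity and took it again.
- **Button height:** its top stood higher than I first estimated, at about 60 mm instead of 46 mm.
- **Scene camera:** its last view placed two of the plaques about 5 mm off from the wrist camera. It could not separate the third from the border, but the wrist camera saw all three.
- **Bystanders:** I did not re-measure the bottle, flask and rack at the end. No move went near them at their height.

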